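# Unload the sample cassette dock

### The arm

A 6-joint arm with a two-finger parallel gripper is mounted at the origin on the work surface. World frame = base frame: x ahead of the robot, y to its left, z up, the work surface at z = 0. Lengths are in m, angles in rad, forces in N, time in s.
With the tool pointing down it reaches from about 0.375 to 0.975 m from the base axis. Payload 3.8 kg.
Tool frame: the origin (TCP) lies at the very end of the fingers, on their centre line; the grasp point (between the pads) lies 19 mm behind it; z points along the fingers, x is the direction in which the jaws open and shut, and the axes are right-handed (so a half turn about z gives the same grasp; the last joint's range is limited). The gripper opens to 85 mm and grips with 20 to 120 N. Pads are 22 mm wide; open, the fingers measure 114 mm over their backs; the gripper's body (76 mm by 85 mm) begins 54 mm behind the grasp point. The pads swing forward as they close: fully open they stand 13 mm farther back than shut.
Start: joints at [-0.037, 0.264, 1.604, -0, 1.274, -0.037], TCP at [0.675, -0, 0.231] pointing down, gripper open.
Joint ranges: [-2.63, 2.63], [-0.94, 2.18], [0.31, 2.57], [-1.31, 4.45], [0, 2.66], [-2.55, 2.55]. Speed limits (rad/s): [2.57, 2.57, 3.14, 3.14, 3.14, 3.14].

### API

Orientations are given as a rotation vector (axis times angle).
In Python, from workcell import bot gives the robot as it stands.
- The arm moves only by the tool carry_out, never from a script. Its argument "deltas" is a list of rows, each an object with "delta_pos": the shift along the tool's x, y, z in m, a list of three; "dr": the turn, a rotation vector about the tool's x, y, z in rad, a list of three. A call has 1 to 10 rows; each row shifts and turns the commanded pose from where the row before left it, along the tool's axes as they then stand; what a row does not reach is not made up. A row lasts 1/8 s, in which the tool goes at most 62.5 mm and 10.7 degrees, less where a joint would pass 70% of its speed; a pose out of reach is approached as far as the arm can. A call is refused whole if a number of a shift passes 0.0625 or a number of a turn 0.188, either way. A call with a gripper value outside its range is refused whole. "grip" is the opening, from 0 (shut) to 1 (fully open), set as the call begins (left out, the last holds). The fingers move at their own pace and stop on an object; "force" is the grip in N (left out, the last holds). Time passes only in rows, so rows that do not move let the fingers close. It gives the time, the measured TCP pose, the force and the opening at its end, in the units of the state.
- bot.read_state(): the state, without advancing time (a new reading comes with each control period).
- bot.read_camera(name): name is "scene" or "side" or "wrist"; returns a dict with "frame" (400x640x3 uint8, red, green, blue), "K" (3x3 intrinsics, pixels), "xyz" and "attitude" of the camera in the world; the wrist camera has in their place "hand_eye" (4x4, takes a point from camera to tool coordinates, whose origin is the TCP and whose axes are the tool frame's). Camera axes: x right, y down, z forward; pixel columns grow to the right and rows downward; lengths in m; the calibration is good to about 2 mm. A picture is of the moment at which its call begins: read the wrist's pose just before it. There is no depth.
- bot.finish_job(): hands the job in, once; it reports no verdict.
The state is a dict: "time": time; "q": joint angles; "joint_vel": joint speeds; "joint_torque": joint torques, N m; "tool_pos": TCP position; "tcp_rot": TCP orientation; "wrist_force": force on the tool from outside, world axes, zero at the start; "torque": the same for the moment, N m; "width": opening from 0.0 (shut) to 1.0 (fully open).
Only numpy, scipy, OpenCV 4.12 (cv2) and the standard library are available. Lean on these libraries where they do the work, as an engineer would, in place of code of your own. Each camera call takes 0.05 s, during which the arm holds its last target.

### The job

The run is over: slide the dock's locking bar by its upright grip all the way to its far end stop, then pull every sample cassette up off the rail against its sprung catch and put them all in the enamel tray, each down on the tray floor and none on top of another (any order, any way up). When the rail is empty, slide the locking bar fully back to its locked end. Leave the small beaker and the shallow dish between dock and tray where they stand.

Things in the scene. Friction and masses are not known exactly. Their poses are not given: they have to be found in the camera images.
- dock: Fixed cassette dock, left or right (the tray is on the other side): grey deck x -100 to +85, y -155 to +155 mm, deck top at z 25 mm. Origin on the table under the rail's middle; y runs along the rail; the -x side, with the locking bar, is toward the robot. A white housing (top z 60 mm) runs behind the rail at x +43 to +83 mm.
- rail_top (a point): Middle of the rail's top, 73 mm above the table. The aluminium rail is 24 mm wide (dock x), 280 mm long and 48 mm tall on the deck. Four stations at dock y = -102, -34, +34, +102 mm, each with a sprung steel ball in both side faces of the rail; they snap into pockets in the cassette's walls.
- lock_bar (a joint): Travel of the steel locking bar along dock +y, m: 0 = fully back, locked (a tab of the bar lies over the front lug of every cassette so that none can be lifted); 0.040 = far end stop, free (tabs stand between the lugs). Starts within 5 mm of 0. About 2.5 N of friction; stays where it is left.
- lock_grip (a point): Middle of the top of the bar's upright black grip, on the robot's side of the rail: 22 mm along dock x, 16 mm along dock y, top 95 mm above the table, its upper 50 mm clear for fingers on both y sides (pinch it from above across dock y). It moves with the bar.
- tray: Loose white enamelled tray with blue rim, 270 mm (its x) by 260 mm (its y) outside, walls 5 mm thick and 28 mm tall, floor 5 mm thick, about 0.9 kg. Origin at the centre of its underside.
- cassette1: White sample cassette, an upside-down U astride the rail, three amber vials in its front: 46 (x) by 58 (y) by 62 mm tall, handle blade on top to 102 mm, front lug 13 mm beyond the -x face at z 10 to 20. Channel below 26 wide, 50 high. Origin: centre of underside, axes as the dock's while clipped on. 0.16 to 0.28 kg. Stands on the deck, or free on its own feet. None if absent.
- cassette1_grip (a point): Centre of cassette1's handle blade, 82 mm above its underside; blade 16 mm thick (x), 40 mm long (y), 40 mm tall (z 62 to 102). Pulling straight up takes about 10 to 20 N over the first few mm until the catch gives; the cassette is clear of the rail after 50 mm.
- cassette2: Another cassette, just like cassette1 (None if absent).
- cassette2_grip (a point): Centre of cassette2's handle blade, like cassette1's.
- cassette3: Another cassette, just like cassette1 (None if absent).
- cassette3_grip (a point): Centre of cassette3's handle blade, like cassette1's.
- cassette4: Another cassette, just like cassette1 (None if absent).
- cassette4_grip (a point): Centre of cassette4's handle blade, like cassette1's.
- beaker: Bystander: small glass beaker, 68 mm across, 85 mm tall, standing on the table; origin at the centre of its underside. To be left alone.
- dish: Bystander: shallow glass dish, 84 mm across, 16 mm tall, standing on the table; origin at the centre of its underside. To be left alone.
Not all that is in view belongs to the job. Leave any blue, purple or turquoise look-alike of the cassette4 alone.

How it is judged:
On the way, in this order (a step that is already met when the one before it is completed fails the run):
1. the locking bar is slid to its far end stop (value of joint lock_bar above 0.037 m), for 0.2 s.
2. every cassette lies or stands in the tray, let go (x of cassette1 in the frame of tray between -0.125 and 0.125 m and y of cassette1 in the frame of tray between -0.12 and 0.12 m and z of each of cassette1, cassette2, cassette3, cassette4 in the frame of tray below 0.055 m and x of cassette1_grip in the frame of tray between -0.125 and 0.125 m and y of cassette1_grip in the frame of tray between -0.12 and 0.12 m and z of each of cassette1_grip, cassette2_grip, cassette3_grip, cassette4_grip in the frame of tray below 0.105 m and x of cassette2 in the frame of tray between -0.125 and 0.125 m and y of cassette2 in the frame of tray between -0.12 and 0.12 m and x of cassette2_grip in the frame of tray between -0.125 and 0.125 m and y of cassette2_grip in the frame of tray between -0.12 and 0.12 m and x of cassette3 in the frame of tray between -0.125 and 0.125 m and y of cassette3 in the frame of tray between -0.12 and 0.12 m and x of cassette3_grip in the frame of tray between -0.125 and 0.125 m and y of cassette3_grip in the frame of tray between -0.12 and 0.12 m and x of cassette4 in the frame of tray between -0.125 and 0.125 m and y of cassette4 in the frame of tray between -0.12 and 0.12 m and x of cassette4_grip in the frame of tray between -0.125 and 0.125 m and y of cassette4_grip in the frame of tray between -0.12 and 0.12 m and contact force between each of cassette1, cassette2, cassette3, cassette4 and the fingers below 0.2 N), for 0.2 s.
At the end, for the whole second after the job is handed in: Every cassette present is at rest in the tray: its origin and its handle centre within 125 mm (tray x) and 120 mm (tray y) of the tray's centre, origin less than 55 mm and handle centre less than 105 mm above the tray's underside; the locking bar is within 3 mm of its locked end (x of cassette1 in the frame of tray between -0.125 and 0.125 m and y of cassette1 in the frame of tray between -0.12 and 0.12 m and z of each of cassette1, cassette2, cassette3, cassette4 in the frame of tray below 0.055 m and x of cassette1_grip in the frame of tray between -0.125 and 0.125 m and y of cassette1_grip in the frame of tray between -0.12 and 0.12 m and z of each of cassette1_grip, cassette2_grip, cassette3_grip, cassette4_grip in the frame of tray below 0.105 m and x of cassette2 in the frame of tray between -0.125 and 0.125 m and y of cassette2 in the frame of tray between -0.12 and 0.12 m and x of cassette2_grip in the frame of tray between -0.125 and 0.125 m and y of cassette2_grip in the frame of tray between -0.12 and 0.12 m and x of cassette3 in the frame of tray between -0.125 and 0.125 m and y of cassette3 in the frame of tray between -0.12 and 0.12 m and x of cassette3_grip in the frame of tray between -0.125 and 0.125 m and y of cassette3_grip in the frame of tray between -0.12 and 0.12 m and x of cassette4 in the frame of tray between -0.125 and 0.125 m and y of cassette4 in the frame of tray between -0.12 and 0.12 m and x of cassette4_grip in the frame of tray between -0.125 and 0.125 m and y of cassette4_grip in the frame of tray between -0.12 and 0.12 m and linear speed of each of cassette1, cassette2, cassette3, cassette4 below 0.03 m/s and value of joint lock_bar below 0.003 m); the robot touches nothing.
It fails at once if the small beaker or the dish is shoved more than 60 mm (distance of any of beaker, dish from where it was at the start of the episode above 0.06 m).
It fails at once if the small beaker or the dish is knocked over (angle between any of beaker, dish's own z axis and vertical above 0.6 rad).
Of cassette1, cassette2, cassette3, cassette4 only 3 to 4 are there at a start; the rules pass over those that are not, and their reading is None.
At some moment in a run one of tray may be knocked a few centimetres aside while the robot is not near it.
Once in a run the grip may slacken for a moment while it holds something.
It also fails if it takes over 208 s, if anything falls off the work surface, if the arm or the gripper's body presses on something with over 40 N, if the wrist force passes 120 N, or if a joint passes its speed limit or range.

## Working session

There is one attempt and no reset: what is moved stays moved. The work goes in short steps, Python scripts to look and compute and a tool call to move; the robot and the scene stay as the last step left them, time stands still between calls to the robot, and variables do not carry over. Pictures are saved under pics/ and viewed, and the job is handed in when it is done.

Besides the shell and the picture viewer there is one more tool, called after ">>>" as name(argument=value, ...) on one line, values as JSON. carry_out: Moves the arm, as the interface text tells. Its arguments: {"type":"object","properties":{"deltas":{"type":"array"},"grip":{"type":"number"},"force":{"type":"number"}},"required":["deltas"]}

```bash
ls; mkdir -p pics
python3 - <<'E'
from workcell import bot
import cv2
s=bot.read_state(); print(s)
for n in ("scene","side","wrist"):
    c=bot.read_camera(n); cv2.imwrite(f"pics/{n}0.png",c["frame"][:,:,::-1]); print(n,{k:v for k,v in c.items() if k!="frame"})
E
```

```text
pics
{'time': 0.0, 'q': array([-3.68762914e-02,  2.64769976e-01,  1.60537868e+00,  6.80224176e-06,
        1.27367990e+00, -3.69491017e-02]), 'joint_vel': array([ 0.00054253, -0.00145149, -0.00046315,  0.00141514,  0.00039895,
       -0.00070147]), 'joint_torque': array([ 6.10465631e-04, -5.15121067e+01, -3.67308676e+01, -4.07824507e-05,
        1.31324201e-02,  1.46811578e-05]), 'tool_pos': array([6.74273374e-01, 4.32245328e-05, 2.29948149e-01]), 'tcp_rot': array([-3.14150168e+00, -1.11227331e-04,  3.50927738e-03]), 'wrist_force': array([-0.25699715, -0.42654397, -0.65461833]), 'torque': array([-0.01654589,  0.05220576, -0.06203573]), 'width': 1.0000923101719326}
scene {'K': array([[428.22429143,   0.        , 322.82783519],
       [  0.        , 428.22429143, 196.09220107],
       [  0.        ,   0.        ,   1.        ]]), 'xyz': array([ 1.27146704, -0.22198348,  0.94374856]), 'attitude': array([-1.95380991, -1.56051231,  0.58121336])}
side {'K': array([[497.07706377,   0.        , 320.00391282],
       [  0.        , 497.07706377, 186.1889299 ],
       [  0.        ,   0.        ,   1.        ]]), 'xyz': array([-0.1760679 ,  0.87743369,  0.93501677]), 'attitude': array([-0.84109022,  2.41584083, -1.22856609])}
wrist {'K': array([[322.19821738,   0.        , 323.36848543],
       [  0.        , 322.19821738, 204.68937473],
       [  0.        ,   0.        ,   1.        ]]), 'hand_eye': array([[ 9.99999937e-01,  2.03550036e-05, -3.54470288e-04,
         8.79658459e-04],
       [ 7.42116073e-05,  9.64321448e-01,  2.64734090e-01,
        -6.63294410e-02],
       [ 3.47211964e-04, -2.64734100e-01,  9.64321386e-01,
        -1.43081768e-01],
       [ 0.00000000e+00,  0.00000000e+00,  0.00000000e+00,
         1.00000000e+00]])}
```

View pics/scene0.png

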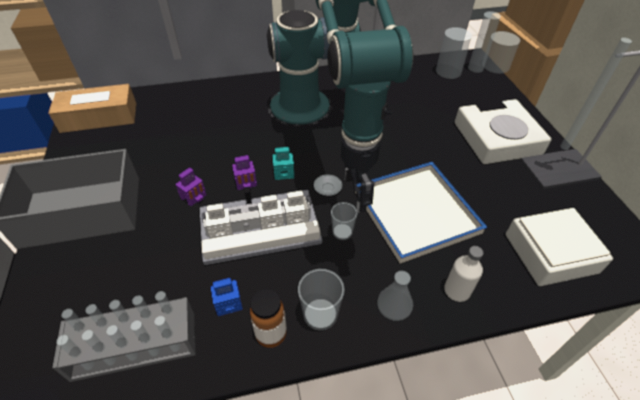

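View pics/side0.png

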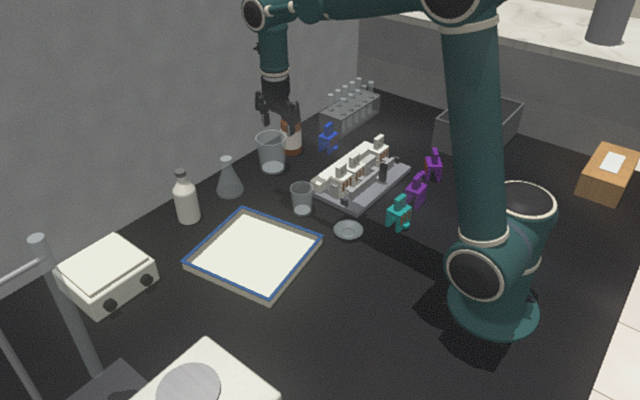

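View pics/wrist0.png

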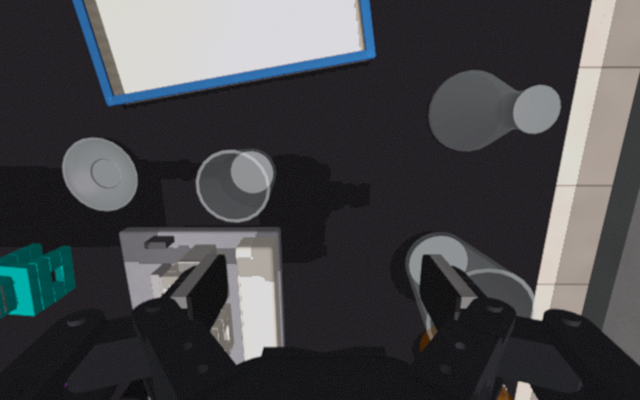

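```bash
cat > h.py <<'E'
import numpy as np, cv2
from scipy.spatial.transform import Rotation as R
from workcell import bot
def cam(name):
    s=bot.read_state(); c=bot.read_camera(name); K=c["K"]
    if name=="wrist":
        T=np.eye(4); T[:3,:3]=R.from_rotvec(s["tcp_rot"]).as_matrix(); T[:3,3]=s["tool_pos"]
        T=T@c["hand_eye"]; Rc,t=T[:3,:3],T[:3,3]
    else: Rc=R.from_rotvec(c["attitude"]).as_matrix(); t=np.array(c["xyz"])
    return c["frame"],K,Rc,t
def pix2plane(uv,z,C):
    _,K,Rc,t=C; d=Rc@np.linalg.inv(K)@np.array([uv[0],uv[1],1.]); return t+d*(z-t[2])/d[2]
def proj(P,C):
    _,K,Rc,t=C; p=(np.atleast_2d(P)-t)@Rc; p=p@K.T; return p[:,:2]/p[:,2:]
def save(name,img,crop=None,k=1):
    i=img[:,:,::-1]
    if crop: i=i[crop[1]:crop[3],crop[0]:crop[2]]
    if k!=1: i=cv2.resize(i,None,fx=k,fy=k,interpolation=cv2.INTER_CUBIC)
    cv2.imwrite(f"pics/{name}.png",i)
def dock2w(P,d):  # d=(x,y,yaw)
    P=np.atleast_2d(P).astype(float); c,s=np.cos(d[2]),np.sin(d[2])
    return np.c_[d[0]+c*P[:,0]-s*P[:,1], d[1]+s*P[:,0]+c*P[:,1], P[:,2]]
E
python3 - <<'E'
from h import *
C=cam("scene"); save("s1",C[0],(190,170,350,270),5)
C=cam("side"); save("d1",C[0],(290,120,450,240),5)
E
```

```text
(no output)
```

View pics/s1.png

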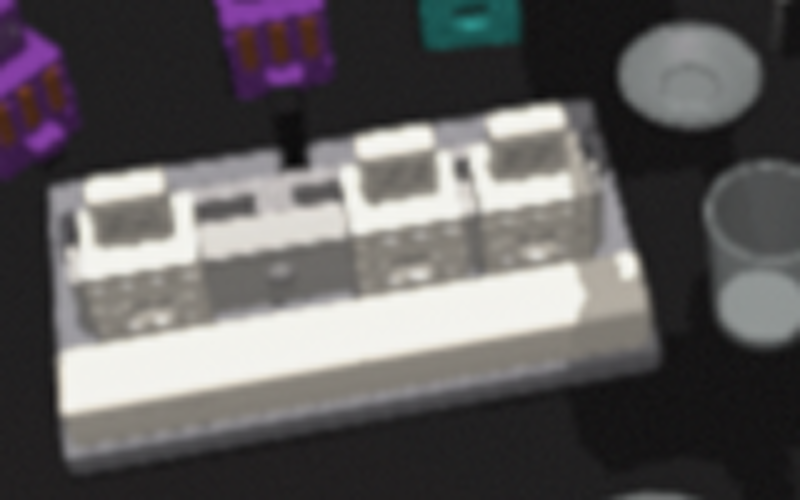

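View pics/d1.png

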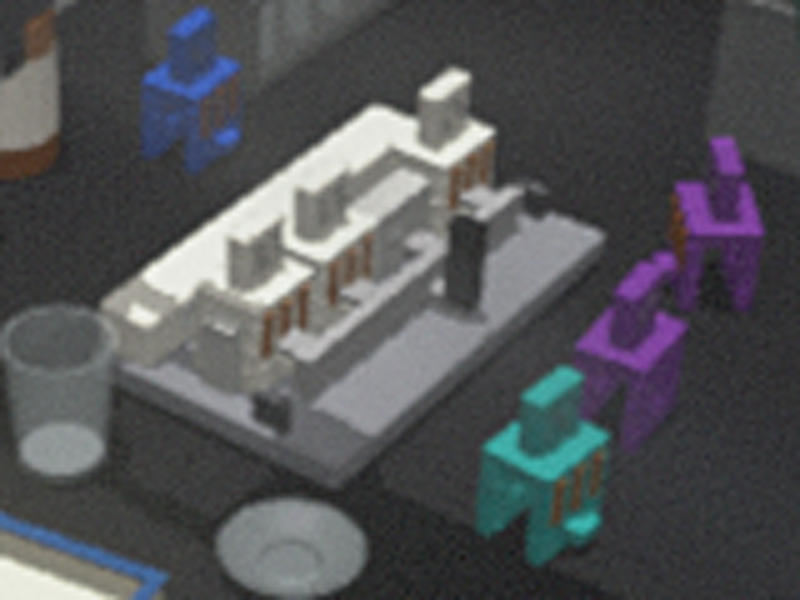

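```bash
cat > fit.py <<'E'
from h import *
from scipy.optimize import least_squares
S=cam("scene"); D=cam("side")
f=lambda u,v,o:(o[0]+u/5,o[1]+v/5)
so=(190,170); do=(290,120)
obs=[((-100,-155,25),f(50,185,so),S),((-100,155,25),f(592,102,so),S),
((0,-102,127),f(125,187,so),S),((0,34,127),f(395,142,so),S),((0,102,127),f(527,122,so),S),
((-100,-155,25),f(605,235,do),D),((-100,155,25),f(338,480,do),D),
((0,-102,127),f(447,80,do),D),((0,34,127),f(322,185,do),D),((0,102,127),f(257,238,do),D)]
def r(d): return np.concatenate([(proj(dock2w(np.array(p)/1000,d),C)[0]-uv) for p,uv,C in obs])
o=least_squares(r,[.68,-.26,0],loss="soft_l1"); d=o.x
print(d,np.degrees(d[2])); print(r(d).reshape(-1,2).round(1))
for n,C,c in (("fs",S,(190,170,350,270)),("fd",D,(290,120,450,240))):
    im=C[0].copy(); im=cv2.resize(im[c[1]:c[3],c[0]:c[2]],None,fx=5,fy=5)
    def L(a,b,col=(255,0,0)):
        q=proj(dock2w(np.array([a,b])/1000,d),C); q=((q-[c[0],c[1]])*5).astype(int); cv2.line(im,tuple(map(int,q[0])),tuple(map(int,q[1])),col,1)
    z=25
    P=[(-100,-155,z),(85,-155,z),(85,155,z),(-100,155,z)]
    for i in range(4): L(P[i],P[(i+1)%4])
    for y in (-102,34,102):
        Q=[(-8,y-20,127),(8,y-20,127),(8,y+20,127),(-8,y+20,127)]
        for i in range(4): L(Q[i],Q[(i+1)%4],(0,0,255))
    cv2.imwrite(f"pics/{n}.png",im[:,:,::-1])
# tray
E
python3 fit.py
```

```text
[ 0.53823052 -0.21490631  0.00392823] 0.22507086967211432
[[-0.3 -0.2]
 [-0.4 -1.3]
 [-0.  -0.8]
 [ 0.2 -0.7]
 [ 0.  -1. ]
 [ 0.  -0.3]
 [-0.5 -2.2]
 [-0.8  0.8]
 [-0.3 -2.2]
 [-0.6 -3. ]]
```

Run:
```python
from h import *
C=cam("scene"); save("s2",C[0],(310,150,490,270),4)
C=cam("side"); save("d2",C[0],(170,190,370,310),4)
```

```text
(no output)
```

View pics/fs.png

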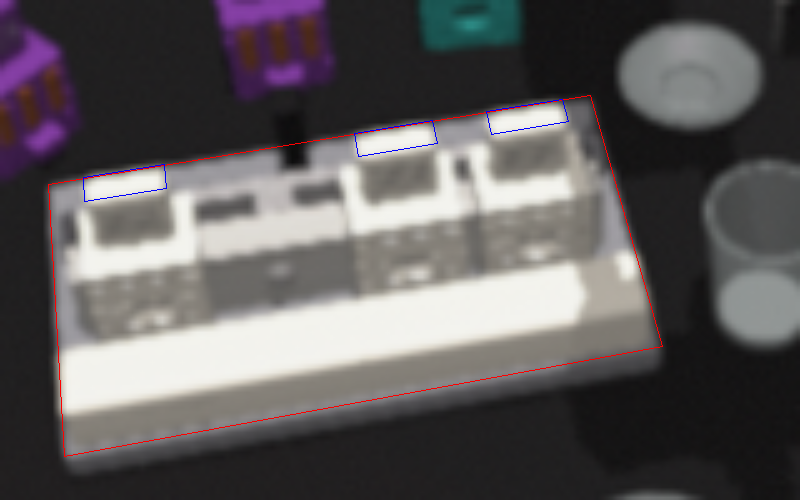

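View pics/fd.png

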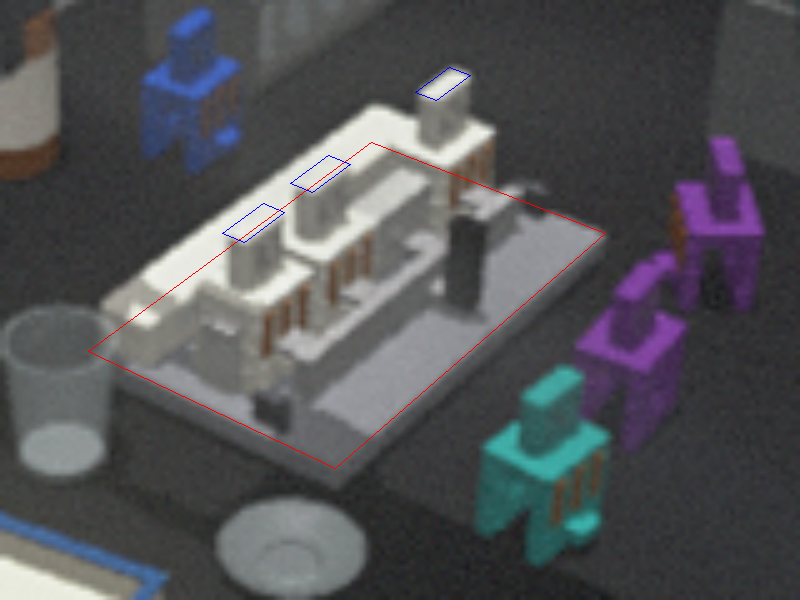

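View pics/s2.png

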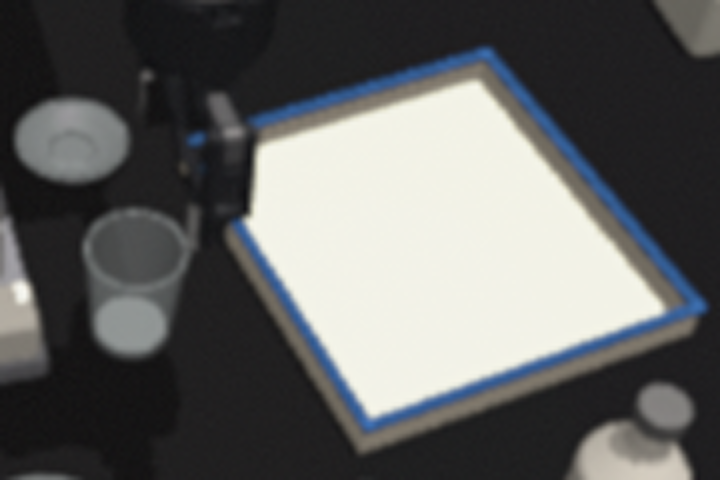

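View pics/d2.png

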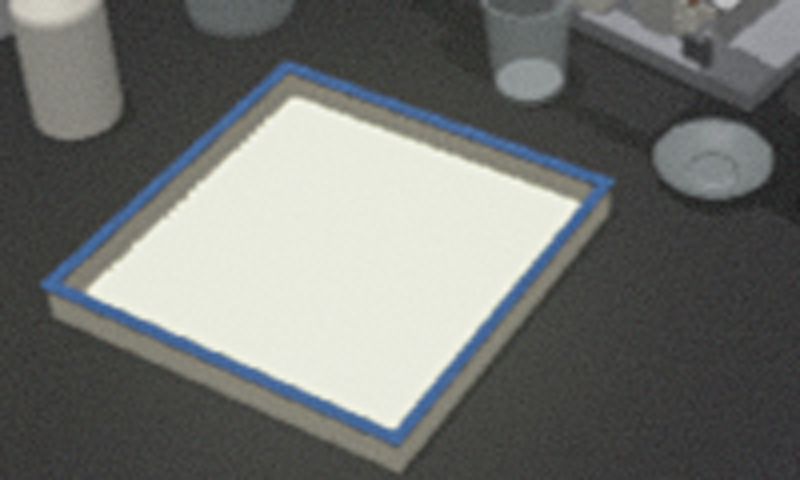

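```bash
cat > fit2.py <<'E'
from h import *
from scipy.optimize import least_squares
S=cam("scene"); D=cam("side")
def tri(a,b):
    P=[]
    A=[];bb=[]
    for uv,C in ((a,S),(b,D)):
        d=C[2]@np.linalg.inv(C[1])@np.array([*uv,1.]); d/=np.linalg.norm(d); M=np.eye(3)-np.outer(d,d); A.append(M); bb.append(M@C[3])
    return np.linalg.lstsq(np.vstack(A),np.concatenate(bb),rcond=None)[0]
g=(190+291/5,170+116/5),(290+467/5,120+213/5)
print("grip tri",tri(*g),pix2plane(g[0],.095,S),pix2plane(g[1],.095,D))
sc=[(487,48),(706,307),(368,430),(187,140)]; sd=[(402,443),(42,285),(288,62),(615,182)]
loc=np.array([(-135,130,28),(135,130,28),(135,-130,28),(-135,-130,28)])/1000
def r(d): 
    W=dock2w(loc,d)
    return np.concatenate([(proj(W,S)-(np.array(sc)/4+[310,150])).ravel(),(proj(W,D)-(np.array(sd)/4+[170,190])).ravel()])
o=least_squares(r,[.65,.1,0.2]);print(o.x,np.degrees(o.x[2]),r(o.x).reshape(-1,2).round(1))
# bystanders
print("dish",pix2plane((328,186),.008,S),"beaker base",pix2plane((310+130/4,150+328/4),0.0,S))
E
python3 fit2.py
```

```text
grip tri [ 0.47258292 -0.2360886   0.09254389] [ 0.4815303  -0.23146511  0.095     ] [ 0.4697256  -0.24183755  0.095     ]
[0.56694823 0.23059877 0.16884929] 9.674351566754352 [[-0.2  0.5]
 [-1.1 -0.4]
 [-0.2 -0.7]
 [-0.8  0.4]
 [-1.2 -0.2]
 [ 1.   0.3]
 [-0.4  1. ]
 [-1.6  0.3]]
dish [0.42253805 0.00369405 0.008     ] beaker base [ 5.92612094e-01  4.03585212e-03 -1.11022302e-16]
```

>>> carry_out(deltas=[{"delta_pos": [-0.035, 0.045, -0.025], "dr": [0, 0, 0]}, {"delta_pos": [-0.035, 0.045, -0.025], "dr": [0, 0, 0]}, {"delta_pos": [-0.035, 0.045, -0.025], "dr": [0, 0, 0]}, {"delta_pos": [-0.035, 0.045, -0.025], "dr": [0, 0, 0]}, {"delta_pos": [0, 0, 0], "dr": [0, 0, 0]}, {"delta_pos": [0, 0, 0], "dr": [0, 0, 0]}, {"delta_pos": [0, 0, 0], "dr": [0, 0, 0]}], grip=1)

```text
time: 1.42
tool_pos: [0.5352, -0.1789, 0.3301]
tcp_rot: [-3.141, -0.002, 0.003]
wrist_force: [0.3, 0.4, 0.3]
width: 0.998
```

```bash
cat > w.py <<'E'
from h import *
import sys
C=cam("wrist"); s=bot.read_state(); print(s["time"],s["tool_pos"].round(4),s["tcp_rot"].round(3),s["width"],s["wrist_force"].round(1))
np.savez(f"pics/{sys.argv[1]}.npz",f=C[0],K=C[1],R=C[2],t=C[3])
save(sys.argv[1],C[0])
E
python3 w.py w1
```

```text
1.475 [ 0.5353 -0.1788  0.33  ] [-3.141e+00 -3.000e-03  3.000e-03] 0.9990447401708273 [0.2 0.5 0.1]
```

View pics/w1.png

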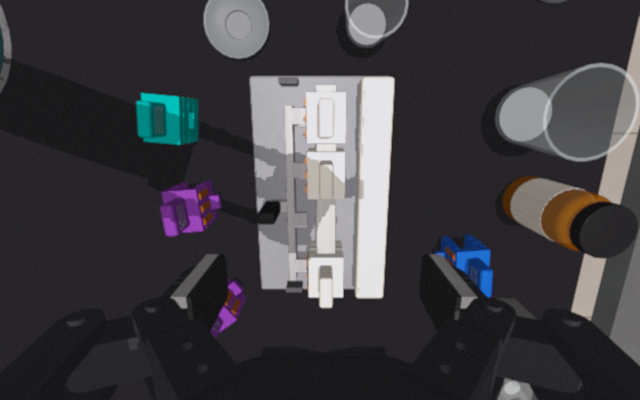

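Run:
```python
from h import *
f=np.load("pics/w1.npz")["f"]; save("w1a",f,(240,60,410,200),4); save("w1b",f,(240,180,410,320),4)
```

```text
(no output)
```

View pics/w1a.png

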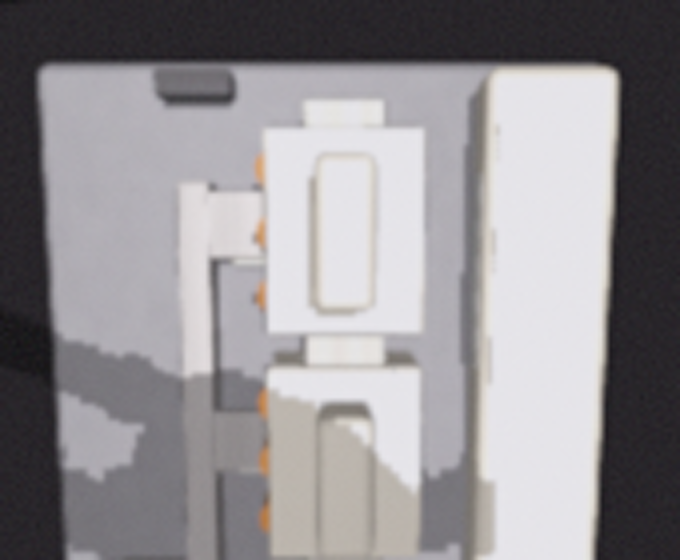

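View pics/w1b.png

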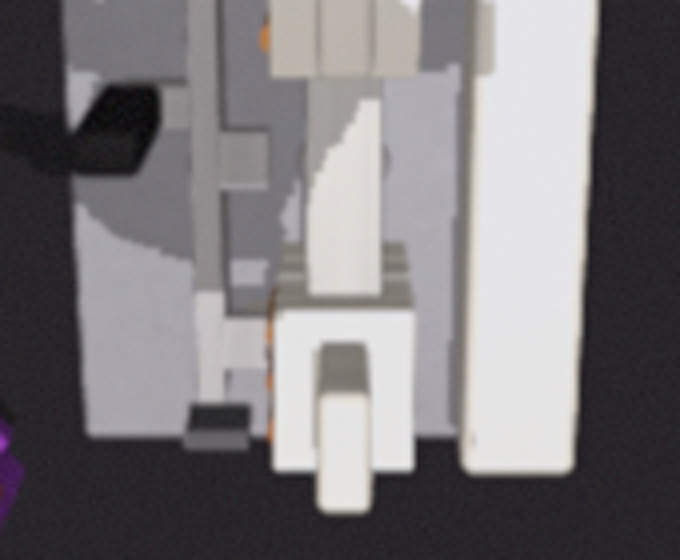

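```bash
cat > fit3.py <<'E'
from h import *
from scipy.optimize import least_squares
z=np.load("pics/w1.npz"); C=(z["f"],z["K"],z["R"],z["t"])
a=lambda u,v:(240+u/4,60+v/4); b=lambda u,v:(240+u/4,180+v/4)
obs=[((-100,155,25),a(38,66)),((-100,-155,25),b(88,436)),((0,102,127),a(346,231)),((0,-102,127),b(345.5,453)),
((83,155,60),a(617,68)),((83,-155,60),b(574,472)),((-23,131,87),a(265,128)),((23,131,87),a(423,128)),((23,73,87),a(423,331)),((-23,73,87),a(266,331)),
((-23,-131,87),b(274,470)),((23,-131,87),b(413,470)),((-8,54,127),a(318,418)),((8,54,127),a(372,418))]
def r(d): return np.concatenate([(proj(dock2w(np.array(p)/1000,d),C)[0]-uv) for p,uv in obs])
o=least_squares(r,[.54,-.21,0],loss="soft_l1",f_scale=1.); d=o.x
print(d,np.degrees(d[2])); print(r(d).reshape(-1,2).round(1))
g=pix2plane(b(105,146),.095,C); print("grip",g, "dock frame",R.from_euler("z",-d[2]).apply(g-[d[0],d[1],0]))
for y in (-102,34,102): print(y,dock2w(np.array([0,y,107])/1000,d).round(4))
E
python3 fit3.py
```

```text
[ 0.53898468 -0.21639449  0.00426985] 0.24464423617726158
[[-0.7 -0.5]
 [-0.4  0.3]
 [-0.2  0.6]
 [-0.   0.4]
 [ 1.1 -5.1]
 [-0.1  3.6]
 [-0.5 -0.3]
 [ 0.6 -0.4]
 [-0.2  0.7]
 [ 0.1  0.9]
 [ 0.6 -0.4]
 [-0.  -0.5]
 [-0.6 -0. ]
 [ 0.7 -0.1]]
grip [ 0.46539008 -0.23127248  0.095     ] dock frame [-0.07365745 -0.01456361  0.095     ]
-102 [[ 0.5394 -0.3184  0.107 ]]
34 [[ 0.5388 -0.1824  0.107 ]]
102 [[ 0.5385 -0.1144  0.107 ]]
```

>>> carry_out(deltas=[{"delta_pos": [-0.034, 0.027, 0.06], "dr": [0, 0, 0]}, {"delta_pos": [-0.034, 0.027, 0.06], "dr": [0, 0, -0.1745]}, {"delta_pos": [0, 0, 0], "dr": [0, 0, -0.1745]}, {"delta_pos": [0, 0, 0], "dr": [0, 0, -0.1745]}, {"delta_pos": [0, 0, 0], "dr": [0, 0, -0.1745]}, {"delta_pos": [0, 0, 0], "dr": [0, 0, -0.1745]}, {"delta_pos": [0, 0, 0], "dr": [0, 0, -0.1745]}, {"delta_pos": [0, 0, 0], "dr": [0, 0, -0.1745]}, {"delta_pos": [0, 0, 0], "dr": [0, 0, -0.1745]}, {"delta_pos": [0, 0, 0], "dr": [0, 0, -0.1745]}])

```text
time: 2.72
tool_pos: [0.478, -0.2243, 0.2289]
tcp_rot: [-2.212, -2.228, 0.001]
wrist_force: [-0.1, 0.8, 0.1]
width: 0.999
```

```bash
python3 w.py w2
```

```text
2.775 [ 0.478  -0.2244  0.229 ] [-2.206e+00 -2.234e+00  1.000e-03] 0.9969688944499823 [-0.8  0.1  0.2]
```

View pics/w2.png

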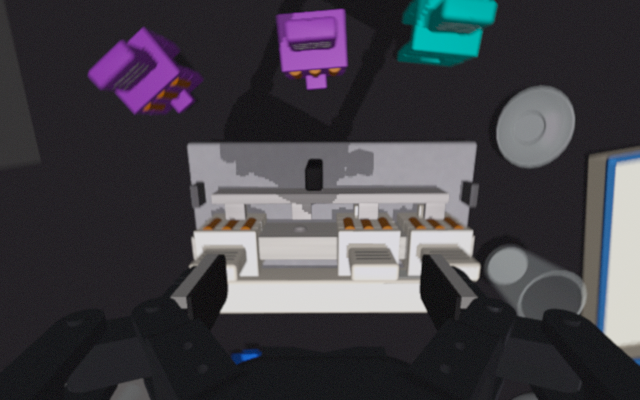

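Run:
```python
from h import *
z=np.load("pics/w2.npz"); C=(z["f"],z["K"],z["R"],z["t"]); save("w2a",C[0],(180,130,340,230),5)
m=C[0][150:200,295:335].astype(int).sum(2)
print(proj([[.4654,-.2313,.095],[.4726,-.236,.095]],C))
```

```text
[[316.09224433 180.06534318]
 [310.73293979 188.09549586]]
```

View pics/w2a.png

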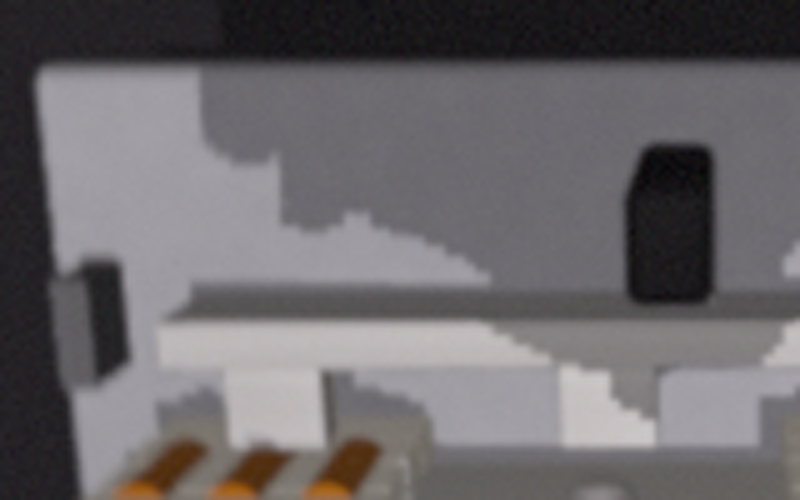

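>>> carry_out(deltas=[{"delta_pos": [-0.008, -0.013, 0.03], "dr": [0, 0, 0]}, {"delta_pos": [0, 0, 0.035], "dr": [0, 0, 0]}, {"delta_pos": [0, 0, 0.035], "dr": [0, 0, 0]}, {"delta_pos": [0, 0, 0.035], "dr": [0, 0, 0]}, {"delta_pos": [0, 0, 0.032], "dr": [0, 0, 0]}, {"delta_pos": [0, 0, 0], "dr": [0, 0, 0]}, {"delta_pos": [0, 0, 0], "dr": [0, 0, 0]}])

```text
time: 3.65
tool_pos: [0.4655, -0.2335, 0.0637]
tcp_rot: [2.222, 2.22, 0.0]
wrist_force: [0.2, -0.2, -0.1]
width: 0.996
```

>>> carry_out(deltas=[{"delta_pos": [0, 0, 0], "dr": [0, 0, 0]}, {"delta_pos": [0, 0, 0], "dr": [0, 0, 0]}, {"delta_pos": [0, 0, 0], "dr": [0, 0, 0]}, {"delta_pos": [0, 0, 0], "dr": [0, 0, 0]}, {"delta_pos": [0, 0, 0], "dr": [0, 0, 0]}, {"delta_pos": [0, 0, 0], "dr": [0, 0, 0]}], grip=0, force=40)

```text
time: 4.4
tool_pos: [0.4648, -0.2337, 0.0635]
tcp_rot: [2.222, 2.221, 0.0]
wrist_force: [-1.8, 1.3, 5.6]
width: 0.18
```

>>> carry_out(deltas=[{"delta_pos": [0.009, 0, 0], "dr": [0, 0, 0]}, {"delta_pos": [0.009, 0, 0], "dr": [0, 0, 0]}, {"delta_pos": [0.009, 0, 0], "dr": [0, 0, 0]}, {"delta_pos": [0.006, 0, 0], "dr": [0, 0, 0]}, {"delta_pos": [0.002, 0, 0], "dr": [0, 0, 0]}, {"delta_pos": [0, 0, 0], "dr": [0, 0, 0]}])

```text
time: 5.15
tool_pos: [0.4647, -0.1984, 0.0635]
tcp_rot: [2.221, 2.221, -0.0]
wrist_force: [-2.8, -1.0, 6.4]
width: 0.182
```

>>> carry_out(deltas=[{"delta_pos": [0.0015, 0, 0], "dr": [0, 0, 0]}, {"delta_pos": [0.0015, 0, 0], "dr": [0, 0, 0]}, {"delta_pos": [0, 0, 0], "dr": [0, 0, 0]}])

```text
time: 5.52
tool_pos: [0.4647, -0.1957, 0.0635]
tcp_rot: [2.221, 2.221, -0.001]
wrist_force: [-3.2, -1.4, 6.0]
width: 0.18
```

>>> carry_out(deltas=[{"delta_pos": [0.002, 0, 0], "dr": [0, 0, 0]}, {"delta_pos": [0.001, 0, 0], "dr": [0, 0, 0]}, {"delta_pos": [0, 0, 0], "dr": [0, 0, 0]}])

```text
time: 5.9
tool_pos: [0.4647, -0.1953, 0.0636]
tcp_rot: [2.217, 2.219, -0.005]
wrist_force: [-3.1, -12.6, 2.3]
width: 0.18
```

>>> carry_out(deltas=[{"delta_pos": [0.002, 0, 0], "dr": [0, 0, 0]}, {"delta_pos": [0, 0, 0], "dr": [0, 0, 0]}, {"delta_pos": [0, 0, 0], "dr": [0, 0, 0]}])

```text
time: 6.28
tool_pos: [0.4648, -0.1952, 0.0636]
tcp_rot: [2.215, 2.218, -0.008]
wrist_force: [-4.2, -19.9, 0.3]
width: 0.178
```

>>> carry_out(deltas=[{"delta_pos": [-0.003, 0, 0], "dr": [0, 0, 0]}, {"delta_pos": [0, 0, 0], "dr": [0, 0, 0]}, {"delta_pos": [0, 0, 0], "dr": [0, 0, 0]}, {"delta_pos": [0, 0, 0], "dr": [0, 0, 0]}], grip=0.6)

```text
time: 6.78
tool_pos: [0.4646, -0.193, 0.0628]
tcp_rot: [-2.221, -2.221, -0.0]
wrist_force: [-0.7, 0.9, -0.3]
width: 0.598
```

>>> carry_out(deltas=[{"delta_pos": [0, 0, -0.04], "dr": [0, 0, 0]}, {"delta_pos": [0, 0, -0.04], "dr": [0, 0, 0]}, {"delta_pos": [0, 0, -0.04], "dr": [0, 0, 0]}, {"delta_pos": [0, 0, -0.04], "dr": [0, 0, 0]}, {"delta_pos": [0, 0, 0], "dr": [0, 0, 0]}, {"delta_pos": [0, 0, 0], "dr": [0, 0, 0]}])

```text
time: 7.52
tool_pos: [0.4643, -0.1931, 0.2224]
tcp_rot: [-2.221, -2.221, 0.0]
wrist_force: [0.0, 0.3, -1.2]
width: 0.596
```

```bash
python3 w.py w3
```

```text
7.575 [ 0.4637 -0.193   0.2216] [-2.22e+00 -2.22e+00  1.00e-03] 0.5972336559288024 [0.1 0.4 0.5]
```

View pics/w3.png

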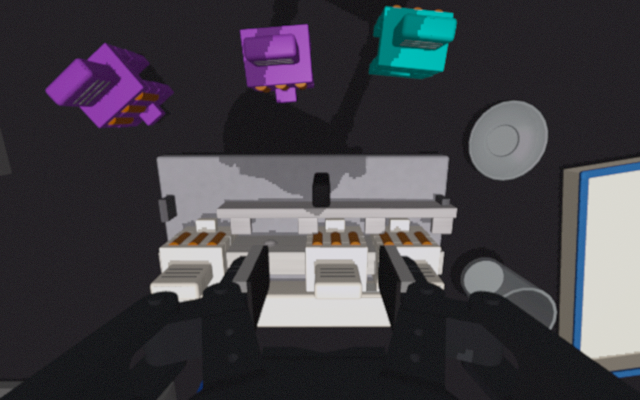

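>>> carry_out(deltas=[{"delta_pos": [0.026, 0.025, 0], "dr": [0, 0, 0]}, {"delta_pos": [0.026, 0.025, 0], "dr": [0, 0, 0]}, {"delta_pos": [0.027, 0.025, 0], "dr": [0, 0, 0]}])

```text
time: 7.95
tool_pos: [0.539, -0.1135, 0.2206]
tcp_rot: [-2.22, -2.218, 0.003]
wrist_force: [0.1, -0.4, -0.1]
width: 0.602
```

>>> carry_out(deltas=[{"delta_pos": [0, 0, 0], "dr": [0, 0, 0.1745]}, {"delta_pos": [0, 0, 0], "dr": [0, 0, 0.1745]}, {"delta_pos": [0, 0, 0], "dr": [0, 0, 0.1745]}, {"delta_pos": [0, 0, 0], "dr": [0, 0, 0.1745]}, {"delta_pos": [0, 0, 0], "dr": [0, 0, 0.1745]}, {"delta_pos": [0, 0, 0], "dr": [0, 0, 0.1745]}, {"delta_pos": [0, 0, 0], "dr": [0, 0, 0.1745]}, {"delta_pos": [0, 0, 0], "dr": [0, 0, 0.1745]}, {"delta_pos": [0, 0, 0], "dr": [0, 0, 0.1745]}, {"delta_pos": [0, 0, 0], "dr": [0, 0, 0]}])

```text
time: 9.2
tool_pos: [0.5385, -0.1142, 0.2209]
tcp_rot: [-3.141, -0.003, 0.006]
wrist_force: [-0.1, 0.6, -0.3]
width: 0.601
```

```bash
python3 w.py w4
python3 - <<'E'
from h import *
z=np.load("pics/w4.npz"); C=(z["f"],z["K"],z["R"],z["t"]); im=C[0].copy()
for y in (-102,34,102):
    q=proj(dock2w(np.array([(-8,y-20,127),(8,y-20,127),(8,y+20,127),(-8,y+20,127)])/1000,[0.53898,-0.21639,.00427]),C)
    cv2.polylines(im,[np.round(q).astype(int)],True,(255,0,0),1)
save("w4o",im)
E
```

```text
9.25 [ 0.5387 -0.1143  0.2212] [-3.141 -0.005  0.005] 0.5996703562248082 [0.5 0.1 0.3]
```

View pics/w4o.png

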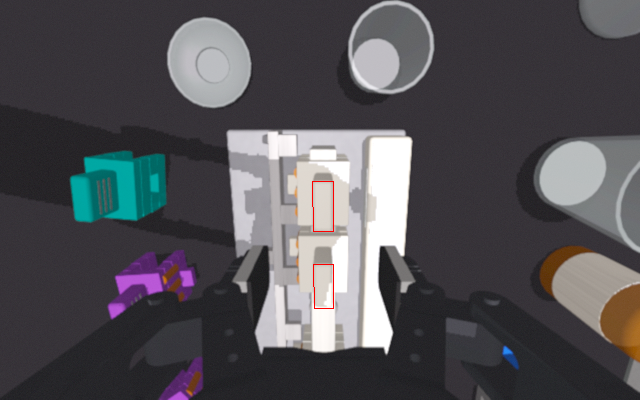

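>>> carry_out(deltas=[{"delta_pos": [0, 0, 0.03], "dr": [0, 0, 0]}, {"delta_pos": [0, 0, 0.035], "dr": [0, 0, 0]}, {"delta_pos": [0, 0, 0.035], "dr": [0, 0, 0]}, {"delta_pos": [0, 0, 0.028], "dr": [0, 0, 0]}, {"delta_pos": [0, 0, 0], "dr": [0, 0, 0]}, {"delta_pos": [0, 0, 0], "dr": [0, 0, 0]}])

```text
time: 10.0
tool_pos: [0.5401, -0.1147, 0.0957]
tcp_rot: [3.141, 0.002, 0.001]
wrist_force: [0.2, 0.8, -0.3]
width: 0.602
```

>>> carry_out(deltas=[{"delta_pos": [0, 0, 0], "dr": [0, 0, 0]}, {"delta_pos": [0, 0, 0], "dr": [0, 0, 0]}, {"delta_pos": [0, 0, 0], "dr": [0, 0, 0]}, {"delta_pos": [0, 0, 0], "dr": [0, 0, 0]}, {"delta_pos": [0, 0, 0], "dr": [0, 0, 0]}], grip=0, force=80)

```text
time: 10.62
tool_pos: [0.539, -0.1148, 0.0965]
tcp_rot: [3.141, 0.001, -0.002]
wrist_force: [-5.4, -0.1, 7.2]
width: 0.176
```

>>> carry_out(deltas=[{"delta_pos": [0, 0, -0.003], "dr": [0, 0, 0]}, {"delta_pos": [0, 0, -0.003], "dr": [0, 0, 0]}, {"delta_pos": [0, 0, -0.005], "dr": [0, 0, 0]}, {"delta_pos": [0, 0, -0.01], "dr": [0, 0, 0]}, {"delta_pos": [0, 0, -0.02], "dr": [0, 0, 0]}, {"delta_pos": [0, 0, -0.03], "dr": [0, 0, 0]}, {"delta_pos": [0, 0, 0], "dr": [0, 0, 0]}])

```text
time: 11.5
tool_pos: [0.5441, -0.1157, 0.1723]
tcp_rot: [3.139, 0.0, 0.018]
wrist_force: [-0.1, 0.7, -2.9]
width: 0.177
```

>>> carry_out(deltas=[{"delta_pos": [0, 0, -0.03], "dr": [0, 0, 0]}, {"delta_pos": [0, 0, -0.03], "dr": [0, 0, 0]}, {"delta_pos": [0, 0, -0.03], "dr": [0, 0, 0]}, {"delta_pos": [0, 0, 0], "dr": [0, 0, 0]}, {"delta_pos": [0, 0, 0], "dr": [0, 0, 0]}])

```text
time: 12.12
tool_pos: [0.5392, -0.1145, 0.255]
tcp_rot: [-3.141, 0.0, 0.002]
wrist_force: [-0.2, 0.8, -2.9]
width: 0.176
```

```bash
python3 w.py w5
cat > tray.py <<'E'
from h import *
import sys
from scipy.optimize import least_squares
# blue rim mask -> fit outer rectangle in both cams
res={}
Cs={n:cam(n) for n in ("scene","side")}
loc=np.array([(-135,130,28),(135,130,28),(135,-130,28),(-135,-130,28)])/1000
for n,C in Cs.items():
    hsv=cv2.cvtColor(C[0],cv2.COLOR_RGB2HSV); m=cv2.inRange(hsv,(100,110,60),(122,255,255))
    k,l,st,_=cv2.connectedComponentsWithStats(m); keep=np.zeros_like(m)
    box=(330,120,520,290) if n=="scene" else (150,180,360,340)
    keep[box[1]:box[3],box[0]:box[2]]=m[box[1]:box[3],box[0]:box[2]]
    ys,xs=np.nonzero(keep); P=np.array([pix2plane((x,y),.028,C)[:2] for x,y in zip(xs,ys)])
    # rim centreline rectangle half sizes .1325,.1275
    def f(p,hx=.1325,hy=.1275):
        c,s=np.cos(p[2]),np.sin(p[2]); q=(P-p[:2])@np.array([[c,-s],[s,c]])
        dx=abs(abs(q[:,0])-hx); dy=abs(abs(q[:,1])-hy); return np.minimum(dx,dy)
    best=min((least_squares(f,[*(P.max(0)+P.min(0))/2,y0],args=a,loss="soft_l1",f_scale=.003) for y0 in (-.3,0,.17,.4) for a in ((.1325,.1275),)),key=lambda o:o.cost)
    print(n,len(P),best.x.round(4),"rms mm",(1000*np.sqrt((best.fun**2).mean())).round(2),"cost",best.cost); res[n]=best.x
np.save("tray.npy",np.mean(list(res.values()),0)); print(np.load("tray.npy"))
if len(sys.argv)>1:
    for n,C in Cs.items():
        save(f"{n}_{sys.argv[1]}",C[0])
E
python3 tray.py a1
```

```text
12.175 [ 0.5387 -0.1144  0.2542] [-3.141  0.     0.004] 0.1750412891308265 [ 0.3  0.2 -1.7]
scene 908 [0.566  0.2303 0.167 ] rms mm 3.99 cost 0.00463508616414121
side 725 [0.5699 0.2293 0.1668] rms mm 2.8 cost 0.002121963928636554
[0.56796354 0.22976395 0.16688037]
```

View pics/w5.png

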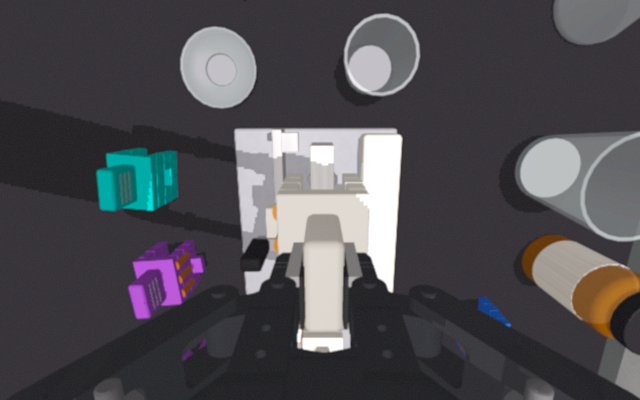

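View pics/side_a1.png

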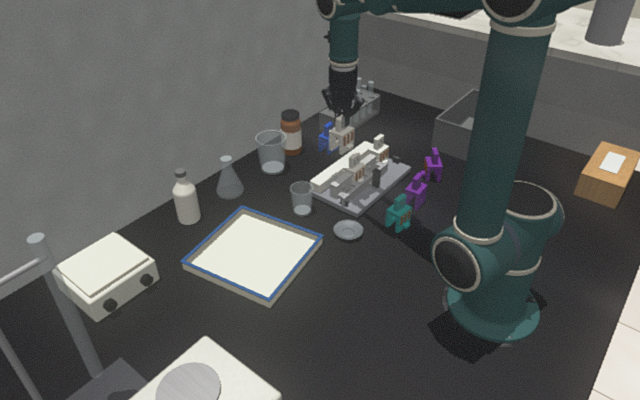

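>>> carry_out(deltas=[{"delta_pos": [0.0, -0.02, 0], "dr": [0, 0, 0]}, {"delta_pos": [0.003, -0.045, 0], "dr": [0, 0, 0]}, {"delta_pos": [0.003, -0.05, 0], "dr": [0, 0, 0]}, {"delta_pos": [0.003, -0.05, 0], "dr": [0, 0, 0]}, {"delta_pos": [0.003, -0.05, 0], "dr": [0, 0, 0]}, {"delta_pos": [0.003, -0.05, 0], "dr": [0, 0, 0]}, {"delta_pos": [0.003, -0.05, 0], "dr": [0, 0, 0]}, {"delta_pos": [0.003, -0.05, 0], "dr": [0, 0, 0]}, {"delta_pos": [0.001, -0.04, 0], "dr": [0, 0, 0]}, {"delta_pos": [0, -0.015, 0], "dr": [0, 0, 0]}])

```text
time: 13.52
tool_pos: [0.5603, 0.3084, 0.255]
tcp_rot: [3.142, 0.005, -0.003]
wrist_force: [-0.8, -0.5, -1.8]
width: 0.172
```

>>> carry_out(deltas=[{"delta_pos": [0, 0, 0], "dr": [0, 0, 0]}, {"delta_pos": [0, 0, 0], "dr": [0, 0, 0]}])

```text
time: 13.78
tool_pos: [0.5614, 0.3043, 0.2557]
tcp_rot: [3.141, -0.001, -0.001]
wrist_force: [-0.3, 0.4, -1.6]
width: 0.171
```

```bash
python3 w.py w6; python3 tray.py a2
```

```text
13.825 [0.5616 0.3041 0.2559] [ 3.141e+00 -2.000e-03 -1.000e-03] 0.17383656576077067 [ 0.6  0.2 -2.5]
scene 894 [0.566  0.2303 0.1672] rms mm 3.95 cost 0.004497191611875303
side 663 [0.5696 0.2292 0.1644] rms mm 2.8 cost 0.001925006794563173
[0.56778132 0.22978015 0.16584511]
```

View pics/scene_a2.png

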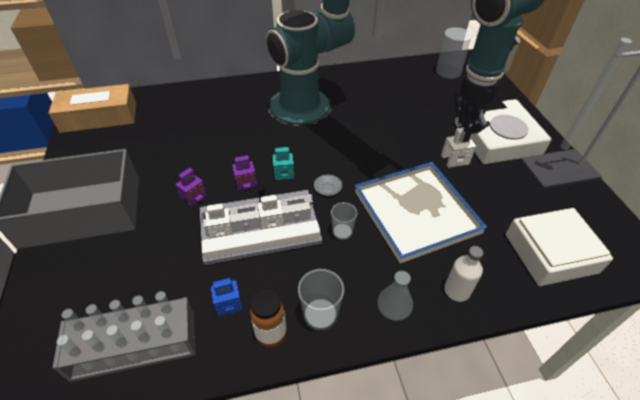

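View pics/w6.png

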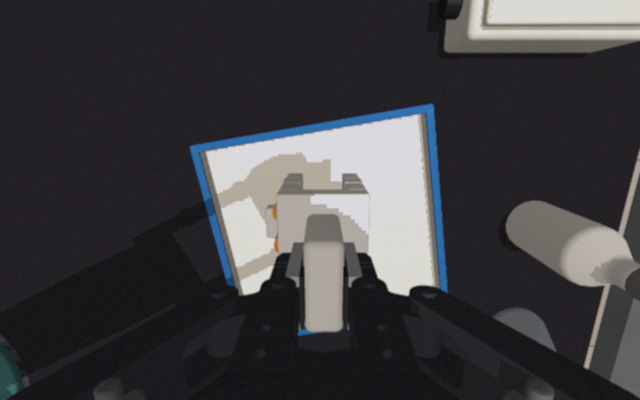

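>>> carry_out(deltas=[{"delta_pos": [0, 0, 0.03], "dr": [0, 0, 0]}, {"delta_pos": [0, 0, 0.035], "dr": [0, 0, 0]}, {"delta_pos": [0, 0, 0.035], "dr": [0, 0, 0]}, {"delta_pos": [0, 0, 0.035], "dr": [0, 0, 0]}, {"delta_pos": [0, 0, 0.03], "dr": [0, 0, 0]}, {"delta_pos": [0, 0, 0.01], "dr": [0, 0, 0]}, {"delta_pos": [0, 0, 0], "dr": [0, 0, 0]}, {"delta_pos": [0, 0, 0], "dr": [0, 0, 0]}])

```text
time: 14.92
tool_pos: [0.563, 0.3058, 0.0829]
tcp_rot: [-3.14, 0.001, -0.004]
wrist_force: [-0.2, -0.6, -1.1]
width: 0.175
```

>>> carry_out(deltas=[{"delta_pos": [0, 0, 0.004], "dr": [0, 0, 0]}, {"delta_pos": [0, 0, 0.002], "dr": [0, 0, 0]}, {"delta_pos": [0, 0, 0], "dr": [0, 0, 0]}])

```text
time: 15.3
tool_pos: [0.5622, 0.3058, 0.0764]
tcp_rot: [-3.141, -0.0, -0.002]
wrist_force: [-1.7, 0.2, 5.1]
width: 0.173
```

Touching the floor; release and rise.

>>> carry_out(deltas=[{"delta_pos": [0, 0, 0], "dr": [0, 0, 0]}, {"delta_pos": [0, 0, 0], "dr": [0, 0, 0]}, {"delta_pos": [0, 0, 0], "dr": [0, 0, 0]}], grip=0.5)

```text
time: 15.68
tool_pos: [0.5616, 0.3054, 0.0748]
tcp_rot: [3.142, -0.0, -0.0]
wrist_force: [-0.1, -0.2, 0.8]
width: 0.501
```

>>> carry_out(deltas=[{"delta_pos": [0, 0, -0.03], "dr": [0, 0, 0]}, {"delta_pos": [0, 0, -0.045], "dr": [0, 0, 0]}, {"delta_pos": [0, 0, -0.045], "dr": [0, 0, 0]}, {"delta_pos": [0, 0, -0.045], "dr": [0, 0, 0]}, {"delta_pos": [0, 0, -0.01], "dr": [0, 0, 0]}, {"delta_pos": [0, 0.02, 0], "dr": [0, 0, 0]}, {"delta_pos": [-0.002, 0.05, 0], "dr": [0, 0, 0]}, {"delta_pos": [-0.002, 0.05, 0], "dr": [0, 0, 0]}, {"delta_pos": [-0.002, 0.05, 0], "dr": [0, 0, 0]}, {"delta_pos": [-0.002, 0.05, 0], "dr": [0, 0, 0]}])

```text
time: 16.92
tool_pos: [0.5514, 0.0826, 0.2469]
tcp_rot: [3.14, -0.0, -0.008]
wrist_force: [0.3, -0.4, 0.3]
width: 0.504
```

>>> carry_out(deltas=[{"delta_pos": [-0.003, 0.05, 0], "dr": [0, 0, 0]}, {"delta_pos": [-0.003, 0.05, 0], "dr": [0, 0, 0]}, {"delta_pos": [-0.003, 0.05, 0], "dr": [0, 0, 0]}, {"delta_pos": [-0.003, 0.05, 0], "dr": [0, 0, 0]}, {"delta_pos": [-0.003, 0.05, 0], "dr": [0, 0, 0]}, {"delta_pos": [0, 0.018, 0], "dr": [0, 0, 0]}, {"delta_pos": [0, 0, 0], "dr": [0, 0, 0]}, {"delta_pos": [0, 0, 0], "dr": [0, 0, 0]}])

```text
time: 17.92
tool_pos: [0.5381, -0.1815, 0.249]
tcp_rot: [-3.14, -0.001, 0.002]
wrist_force: [0.2, 0.1, 0.0]
width: 0.497
```

```bash
python3 w.py w7; python3 tray.py a3
```

```text
17.975 [ 0.5384 -0.1812  0.2494] [-3.141e+00 -2.000e-03  2.000e-03] 0.5009826077167292 [ 0.6  1.  -0.9]
scene 824 [0.566  0.2299 0.1679] rms mm 3.97 cost 0.004135076312293119
side 739 [0.57   0.2292 0.1668] rms mm 2.87 cost 0.0022493623428642444
[0.56800341 0.22954158 0.16734452]
```

View pics/scene_a3.png

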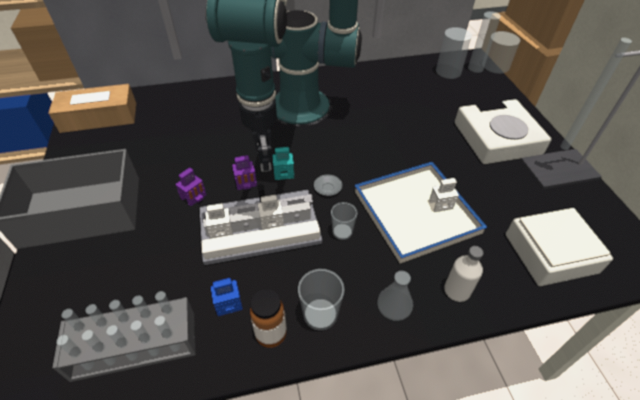

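View pics/w7.png

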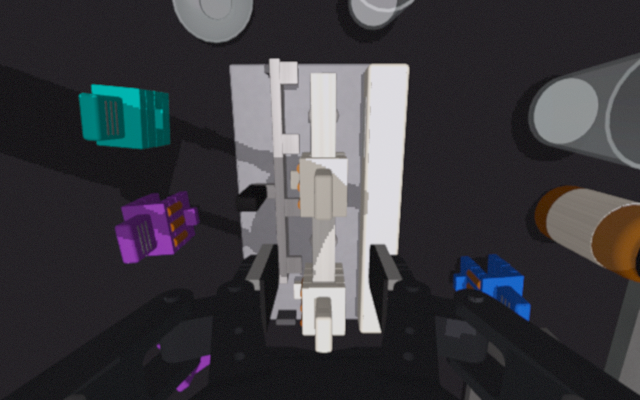

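>>> carry_out(deltas=[{"delta_pos": [0, 0.001, 0.03], "dr": [0, 0, 0]}, {"delta_pos": [0, 0, 0.035], "dr": [0, 0, 0]}, {"delta_pos": [0, 0, 0.035], "dr": [0, 0, 0]}, {"delta_pos": [0, 0, 0.035], "dr": [0, 0, 0]}, {"delta_pos": [0, 0, 0.022], "dr": [0, 0, 0]}, {"delta_pos": [0, 0, 0], "dr": [0, 0, 0]}, {"delta_pos": [0, 0, 0], "dr": [0, 0, 0]}])

```text
time: 18.95
tool_pos: [0.5396, -0.1833, 0.0941]
tcp_rot: [3.141, 0.002, 0.002]
wrist_force: [0.7, 0.3, -0.1]
width: 0.499
```

>>> carry_out(deltas=[{"delta_pos": [0, 0, 0], "dr": [0, 0, 0]}, {"delta_pos": [0, 0, 0], "dr": [0, 0, 0]}, {"delta_pos": [0, 0, 0], "dr": [0, 0, 0]}, {"delta_pos": [0, 0, 0], "dr": [0, 0, 0]}, {"delta_pos": [0, 0, 0], "dr": [0, 0, 0]}], grip=0, force=80)

```text
time: 19.58
tool_pos: [0.5389, -0.1839, 0.0945]
tcp_rot: [3.141, -0.0, 0.001]
wrist_force: [-3.0, 0.4, 7.4]
width: 0.175
```

>>> carry_out(deltas=[{"delta_pos": [0, 0, -0.003], "dr": [0, 0, 0]}, {"delta_pos": [0, 0, -0.003], "dr": [0, 0, 0]}, {"delta_pos": [0, 0, -0.005], "dr": [0, 0, 0]}, {"delta_pos": [0, 0, -0.01], "dr": [0, 0, 0]}, {"delta_pos": [0, 0, -0.02], "dr": [0, 0, 0]}, {"delta_pos": [0, 0, -0.03], "dr": [0, 0, 0]}, {"delta_pos": [0, 0, -0.03], "dr": [0, 0, 0]}, {"delta_pos": [0, 0, -0.03], "dr": [0, 0, 0]}, {"delta_pos": [0, 0, -0.03], "dr": [0, 0, 0]}, {"delta_pos": [0, 0, 0], "dr": [0, 0, 0]}])

```text
time: 20.82
tool_pos: [0.5412, -0.1848, 0.2608]
tcp_rot: [3.137, -0.0, 0.015]
wrist_force: [0.2, 0.4, -2.0]
width: 0.178
```

```bash
python3 w.py w8; python3 tray.py a4
```

```text
20.875 [ 0.5399 -0.1842  0.2579] [3.139 0.    0.009] 0.17526027308767367 [ 0.6  0.2 -2.4]
scene 828 [0.566  0.2299 0.1676] rms mm 3.99 cost 0.004183928151606275
side 738 [0.57   0.2293 0.1671] rms mm 2.85 cost 0.0022158914466205016
[0.56799068 0.22958137 0.16737421]
```

View pics/w8.png

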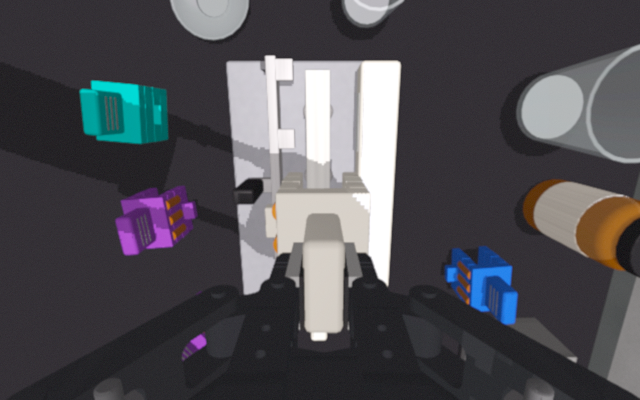

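>>> carry_out(deltas=[{"delta_pos": [0.0, -0.02, 0], "dr": [0, 0, 0]}, {"delta_pos": [0.004, -0.045, 0], "dr": [0, 0, 0]}, {"delta_pos": [0.004, -0.05, 0], "dr": [0, 0, 0]}, {"delta_pos": [0.004, -0.05, 0], "dr": [0, 0, 0]}, {"delta_pos": [0.005, -0.05, 0], "dr": [0, 0, 0]}, {"delta_pos": [0.005, -0.05, 0], "dr": [0, 0, 0]}, {"delta_pos": [0.005, -0.05, 0], "dr": [0, 0, 0]}, {"delta_pos": [0.005, -0.05, 0], "dr": [0, 0, 0]}, {"delta_pos": [0.002, -0.035, 0], "dr": [0, 0, 0]}, {"delta_pos": [0, -0.012, 0], "dr": [0, 0, 0]}])

```text
time: 22.22
tool_pos: [0.571, 0.2311, 0.2522]
tcp_rot: [3.141, 0.005, -0.005]
wrist_force: [-0.2, -0.6, -1.5]
width: 0.172
```

>>> carry_out(deltas=[{"delta_pos": [0, 0, 0], "dr": [0, 0, 0]}, {"delta_pos": [0, 0, 0], "dr": [0, 0, 0]}])

```text
time: 22.48
tool_pos: [0.5722, 0.2274, 0.2535]
tcp_rot: [3.141, -0.001, -0.002]
wrist_force: [0.9, 0.1, -2.6]
width: 0.176
```

```bash
python3 w.py w9; python3 tray.py a5
```

```text
22.525 [0.5725 0.2272 0.2537] [ 3.141e+00 -2.000e-03 -1.000e-03] 0.1755917901876546 [-0.7 -1.  -0.7]
scene 735 [0.5663 0.2296 0.1701] rms mm 3.86 cost 0.003492093168961265
side 736 [0.57   0.2293 0.1688] rms mm 2.88 cost 0.00224140575439144
[0.56813068 0.22944638 0.16944294]
```

View pics/w9.png

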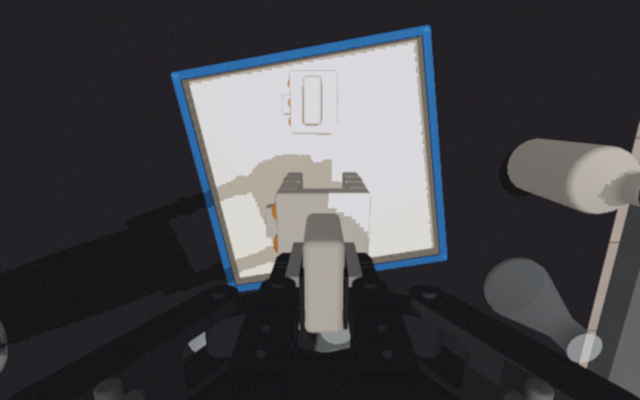

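>>> carry_out(deltas=[{"delta_pos": [0, 0, 0.03], "dr": [0, 0, 0]}, {"delta_pos": [0, 0, 0.035], "dr": [0, 0, 0]}, {"delta_pos": [0, 0, 0.035], "dr": [0, 0, 0]}, {"delta_pos": [0, 0, 0.035], "dr": [0, 0, 0]}, {"delta_pos": [0, 0, 0.03], "dr": [0, 0, 0]}, {"delta_pos": [0, 0, 0.01], "dr": [0, 0, 0]}, {"delta_pos": [0, 0, 0.003], "dr": [0, 0, 0]}, {"delta_pos": [0, 0, 0.002], "dr": [0, 0, 0]}, {"delta_pos": [0, 0, 0], "dr": [0, 0, 0]}, {"delta_pos": [0, 0, 0], "dr": [0, 0, 0]}])

```text
time: 23.88
tool_pos: [0.5733, 0.2287, 0.075]
tcp_rot: [-3.141, -0.0, -0.002]
wrist_force: [-0.5, -0.7, -2.0]
width: 0.173
```

>>> carry_out(deltas=[{"delta_pos": [0, 0, 0.0015], "dr": [0, 0, 0]}, {"delta_pos": [0, 0, 0], "dr": [0, 0, 0]}])

```text
time: 24.12
tool_pos: [0.5733, 0.2288, 0.0746]
tcp_rot: [-3.141, -0.0, -0.002]
wrist_force: [-1.7, -0.5, 6.0]
width: 0.176
```

>>> carry_out(deltas=[{"delta_pos": [0, 0, 0], "dr": [0, 0, 0]}, {"delta_pos": [0, 0, 0], "dr": [0, 0, 0]}, {"delta_pos": [0, 0, 0], "dr": [0, 0, 0]}], grip=0.5)

```text
time: 24.5
tool_pos: [0.5727, 0.2284, 0.0724]
tcp_rot: [3.142, 0.0, -0.0]
wrist_force: [-0.4, -0.8, 0.5]
width: 0.503
```

>>> carry_out(deltas=[{"delta_pos": [0, 0, -0.03], "dr": [0, 0, 0]}, {"delta_pos": [0, 0, -0.045], "dr": [0, 0, 0]}, {"delta_pos": [0, 0, -0.045], "dr": [0, 0, 0]}, {"delta_pos": [0, 0, -0.045], "dr": [0, 0, 0]}, {"delta_pos": [0, 0, -0.01], "dr": [0, 0, 0]}, {"delta_pos": [0, 0.02, 0], "dr": [0, 0, 0]}, {"delta_pos": [-0.003, 0.05, 0], "dr": [0, 0, 0]}, {"delta_pos": [-0.003, 0.05, 0], "dr": [0, 0, 0]}, {"delta_pos": [-0.003, 0.05, 0], "dr": [0, 0, 0]}, {"delta_pos": [-0.003, 0.05, 0], "dr": [0, 0, 0]}])

```text
time: 25.75
tool_pos: [0.5584, 0.0058, 0.2444]
tcp_rot: [3.141, -0.0, -0.008]
wrist_force: [1.2, -0.1, 0.5]
width: 0.498
```

>>> carry_out(deltas=[{"delta_pos": [-0.003, 0.05, 0], "dr": [0, 0, 0]}, {"delta_pos": [-0.003, 0.05, 0], "dr": [0, 0, 0]}, {"delta_pos": [-0.003, 0.05, 0], "dr": [0, 0, 0]}, {"delta_pos": [-0.003, 0.05, 0], "dr": [0, 0, 0]}, {"delta_pos": [-0.003, 0.05, 0], "dr": [0, 0, 0]}, {"delta_pos": [-0.003, 0.05, 0], "dr": [0, 0, 0]}, {"delta_pos": [-0.003, 0.025, 0], "dr": [0, 0, 0]}, {"delta_pos": [0, 0, 0], "dr": [0, 0, 0]}, {"delta_pos": [0, 0, 0], "dr": [0, 0, 0]}])

```text
time: 26.88
tool_pos: [0.5389, -0.3156, 0.2462]
tcp_rot: [-3.14, 0.0, 0.003]
wrist_force: [-0.6, 0.2, -0.1]
width: 0.502
```

```bash
python3 w.py w10; python3 tray.py a6
```

```text
26.925 [ 0.5393 -0.3153  0.2467] [-3.14e+00 -1.00e-03  2.00e-03] 0.5016886885154043 [-0.4 -0.4 -0.3]
scene 833 [0.566  0.2299 0.1674] rms mm 4.0 cost 0.004216148505909988
side 757 [0.5699 0.2292 0.167 ] rms mm 2.92 cost 0.0023646104882890325
[0.56797778 0.22952896 0.16719435]
```

View pics/scene_a6.png

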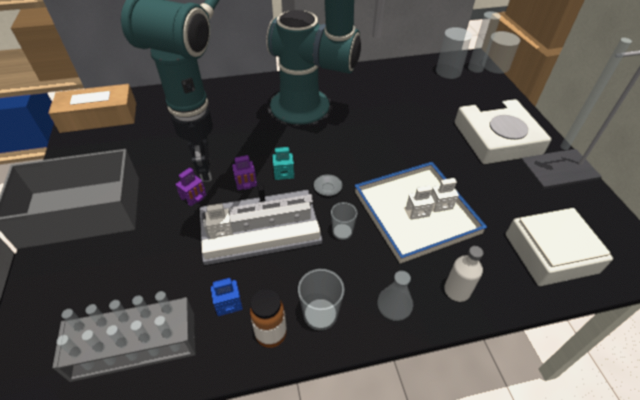

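View pics/w10.png

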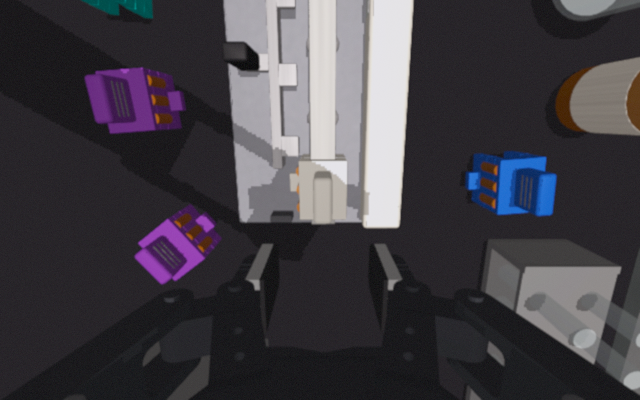

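>>> carry_out(deltas=[{"delta_pos": [0, 0.002, 0.03], "dr": [0, 0, 0]}, {"delta_pos": [0, 0, 0.035], "dr": [0, 0, 0]}, {"delta_pos": [0, 0, 0.035], "dr": [0, 0, 0]}, {"delta_pos": [0, 0, 0.035], "dr": [0, 0, 0]}, {"delta_pos": [0, 0, 0.019], "dr": [0, 0, 0]}, {"delta_pos": [0, 0, 0], "dr": [0, 0, 0]}, {"delta_pos": [0, 0, 0], "dr": [0, 0, 0]}])

```text
time: 27.9
tool_pos: [0.5408, -0.319, 0.0951]
tcp_rot: [3.14, 0.001, 0.003]
wrist_force: [0.8, 0.2, 0.3]
width: 0.5
```

>>> carry_out(deltas=[{"delta_pos": [0, 0, 0], "dr": [0, 0, 0]}, {"delta_pos": [0, 0, 0], "dr": [0, 0, 0]}, {"delta_pos": [0, 0, 0], "dr": [0, 0, 0]}, {"delta_pos": [0, 0, 0], "dr": [0, 0, 0]}, {"delta_pos": [0, 0, 0], "dr": [0, 0, 0]}], grip=0, force=80)

```text
time: 28.52
tool_pos: [0.5394, -0.3193, 0.0953]
tcp_rot: [3.14, 0.0, -0.0]
wrist_force: [-3.6, -0.0, 5.3]
width: 0.174
```

>>> carry_out(deltas=[{"delta_pos": [0, 0, -0.003], "dr": [0, 0, 0]}, {"delta_pos": [0, 0, -0.003], "dr": [0, 0, 0]}, {"delta_pos": [0, 0, -0.005], "dr": [0, 0, 0]}, {"delta_pos": [0, 0, -0.01], "dr": [0, 0, 0]}, {"delta_pos": [0, 0, -0.02], "dr": [0, 0, 0]}, {"delta_pos": [0, 0, -0.03], "dr": [0, 0, 0]}, {"delta_pos": [0, 0, -0.03], "dr": [0, 0, 0]}, {"delta_pos": [0, 0, -0.03], "dr": [0, 0, 0]}, {"delta_pos": [0, 0, -0.03], "dr": [0, 0, 0]}, {"delta_pos": [0, 0, 0], "dr": [0, 0, 0]}])

```text
time: 29.78
tool_pos: [0.5428, -0.3207, 0.2629]
tcp_rot: [3.134, 0.0, 0.018]
wrist_force: [0.8, -0.5, -2.5]
width: 0.178
```

```bash
python3 w.py w11; python3 tray.py a7
```

```text
29.825 [ 0.5414 -0.3199  0.2597] [ 3.137 -0.     0.011] 0.17678554879570715 [ 0.2  0.3 -3.1]
scene 826 [0.5714 0.2373 0.1683] rms mm 3.96 cost 0.004132876893150375
side 763 [0.5755 0.2368 0.1676] rms mm 2.91 cost 0.002377226630616105
[0.57347511 0.23705484 0.16796719]
```

View pics/w11.png

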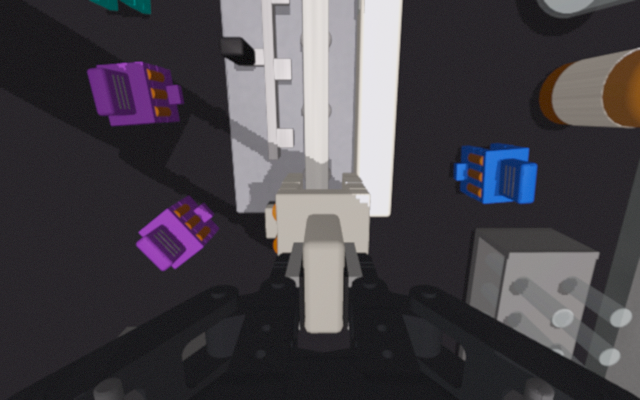

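>>> carry_out(deltas=[{"delta_pos": [0.0, -0.02, 0], "dr": [0, 0, 0]}, {"delta_pos": [0.004, -0.045, 0], "dr": [0, 0, 0]}, {"delta_pos": [0.004, -0.05, 0], "dr": [0, 0, 0]}, {"delta_pos": [0.004, -0.05, 0], "dr": [0, 0, 0]}, {"delta_pos": [0.005, -0.05, 0], "dr": [0, 0, 0]}, {"delta_pos": [0.005, -0.05, 0], "dr": [0, 0, 0]}, {"delta_pos": [0.005, -0.05, 0], "dr": [0, 0, 0]}, {"delta_pos": [0.003, -0.035, 0], "dr": [0, 0, 0]}, {"delta_pos": [0, 0, 0], "dr": [0, 0, 0]}, {"delta_pos": [0, 0, 0], "dr": [0, 0, 0]}])

```text
time: 31.18
tool_pos: [0.5687, 0.0319, 0.2534]
tcp_rot: [3.141, 0.002, -0.003]
wrist_force: [0.6, -0.3, -2.2]
width: 0.173
```

```bash
python3 w.py w12; python3 tray.py a8
```

```text
31.225 [0.5689 0.0313 0.2536] [ 3.141e+00  0.000e+00 -3.000e-03] 0.1763354448668093 [ 0.   0.3 -2. ]
scene 817 [0.5716 0.2373 0.1695] rms mm 3.89 cost 0.003958503570882011
side 758 [0.5755 0.2368 0.1677] rms mm 2.91 cost 0.002356890323327064
[0.57354074 0.23707672 0.16858376]
```

View pics/w12.png

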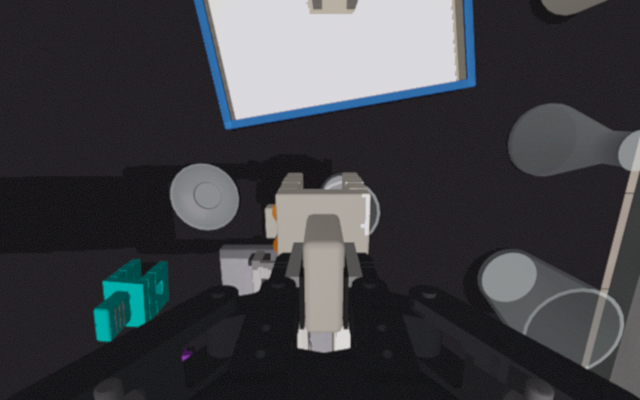

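View pics/side_a8.png

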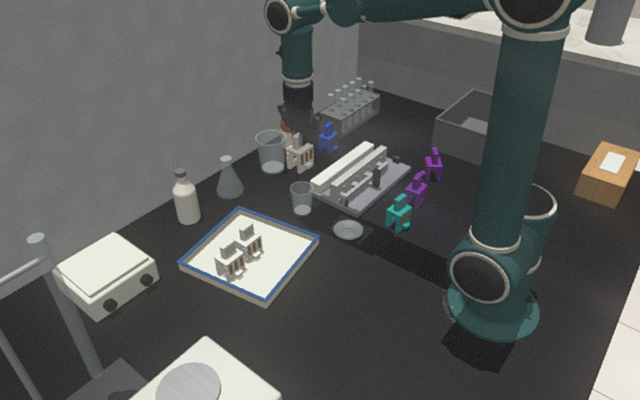

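>>> carry_out(deltas=[{"delta_pos": [0.004, -0.025, 0], "dr": [0, 0, 0]}, {"delta_pos": [0.008, -0.04, 0], "dr": [0, 0, 0]}, {"delta_pos": [0.008, -0.04, 0], "dr": [0, 0, 0]}, {"delta_pos": [0.003, -0.024, 0], "dr": [0, 0, 0]}, {"delta_pos": [0, 0, 0], "dr": [0, 0, 0]}, {"delta_pos": [0, 0, 0], "dr": [0, 0, 0]}, {"delta_pos": [0, 0, 0], "dr": [0, 0, 0]}])

```text
time: 32.2
tool_pos: [0.5926, 0.1591, 0.2545]
tcp_rot: [3.141, -0.002, -0.0]
wrist_force: [0.7, -0.4, -2.4]
width: 0.175
```

```bash
python3 w.py w13; python3 tray.py a9
python3 - <<'E'
from h import *
z=np.load("pics/w13.npz"); C=(z["f"],z["K"],z["R"],z["t"])
C=(z["f"],z["K"],z["R"],z["t"]); save("w13a",C[0],(230,40,430,190),4)
E
```

```text
32.25 [0.5926 0.1592 0.2546] [ 3.141e+00 -2.000e-03 -0.000e+00] 0.17797746407088796 [-1.  -0.3 -2.3]
scene 713 [0.5724 0.2377 0.1641] rms mm 3.73 cost 0.00318020634466245
side 736 [0.5755 0.2369 0.1685] rms mm 2.92 cost 0.0022900135172800127
[0.57398937 0.23733442 0.16628763]
```

View pics/w13.png

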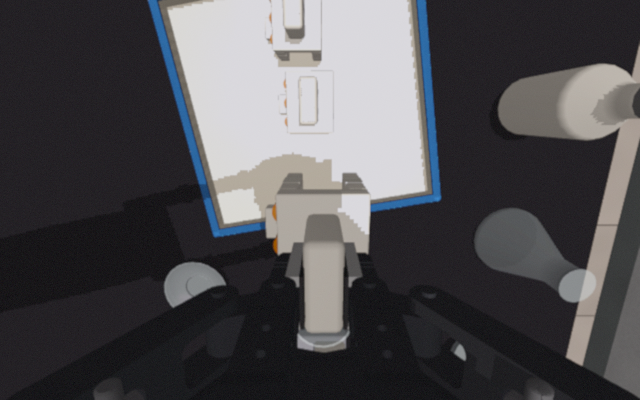

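Run:
```python
from h import *
z=np.load("pics/w13.npz"); C=(z["f"],z["K"],z["R"],z["t"])
print(pix2plane((310,133),.067,C),pix2plane((310,70),.067,C)); 
print(pix2plane((217,236),.028,C),pix2plane((440,200),.028,C))
t=np.load("tray.npy"); print(dock2w([[-.135,-.130,.028],[.135,-.13,.028]],t))
```

```text
[0.58003722 0.2091611  0.067     ] [0.58077984 0.26792237 0.067     ]
[0.46319084 0.08436819 0.028     ] [0.73145905 0.12941963 0.028     ]
[[0.46236946 0.08678211 0.028     ]
 [0.72864509 0.13147315 0.028     ]]
```

>>> carry_out(deltas=[{"delta_pos": [0, 0, 0.03], "dr": [0, 0, 0]}, {"delta_pos": [0, 0, 0.035], "dr": [0, 0, 0]}, {"delta_pos": [0, 0, 0.035], "dr": [0, 0, 0]}, {"delta_pos": [0, 0, 0.035], "dr": [0, 0, 0]}, {"delta_pos": [0, 0, 0.03], "dr": [0, 0, 0]}, {"delta_pos": [0, 0, 0.01], "dr": [0, 0, 0]}, {"delta_pos": [0, 0, 0.003], "dr": [0, 0, 0]}, {"delta_pos": [0, 0, 0.002], "dr": [0, 0, 0]}, {"delta_pos": [0, 0, 0], "dr": [0, 0, 0]}, {"delta_pos": [0, 0, 0], "dr": [0, 0, 0]}])

```text
time: 33.6
tool_pos: [0.5933, 0.1606, 0.0755]
tcp_rot: [-3.141, 0.0, -0.003]
wrist_force: [0.6, 0.1, -3.1]
width: 0.173
```

>>> carry_out(deltas=[{"delta_pos": [0, 0, 0.0015], "dr": [0, 0, 0]}, {"delta_pos": [0, 0, 0], "dr": [0, 0, 0]}])

```text
time: 33.85
tool_pos: [0.5934, 0.1607, 0.0753]
tcp_rot: [-3.141, -0.0, -0.003]
wrist_force: [-3.5, -0.7, 7.7]
width: 0.173
```

>>> carry_out(deltas=[{"delta_pos": [0, 0, 0], "dr": [0, 0, 0]}, {"delta_pos": [0, 0, 0], "dr": [0, 0, 0]}, {"delta_pos": [0, 0, 0], "dr": [0, 0, 0]}], grip=0.5)

```text
time: 34.22
tool_pos: [0.5927, 0.1604, 0.073]
tcp_rot: [-3.142, 0.0, -0.0]
wrist_force: [0.1, 0.3, -0.7]
width: 0.503
```

>>> carry_out(deltas=[{"delta_pos": [0, 0, -0.03], "dr": [0, 0, 0]}, {"delta_pos": [0, 0, -0.045], "dr": [0, 0, 0]}, {"delta_pos": [0, 0, -0.045], "dr": [0, 0, 0]}, {"delta_pos": [0, 0, -0.045], "dr": [0, 0, 0]}, {"delta_pos": [0, 0, -0.01], "dr": [0, 0, 0]}, {"delta_pos": [0, 0.02, 0], "dr": [0, 0, 0]}, {"delta_pos": [-0.018, 0.05, 0], "dr": [0, 0, 0]}, {"delta_pos": [-0.018, 0.05, 0], "dr": [0, 0, 0]}, {"delta_pos": [-0.018, 0.05, 0], "dr": [0, 0, 0]}, {"delta_pos": [-0.018, 0.05, 0], "dr": [0, 0, 0]}])

```text
time: 35.48
tool_pos: [0.5179, -0.0619, 0.245]
tcp_rot: [-3.142, 0.0, 0.007]
wrist_force: [0.6, -0.3, 0.0]
width: 0.496
```

>>> carry_out(deltas=[{"delta_pos": [-0.018, 0.05, 0], "dr": [0, 0, 0]}, {"delta_pos": [-0.018, 0.05, 0], "dr": [0, 0, 0]}, {"delta_pos": [-0.018, 0.035, 0], "dr": [0, 0, 0]}, {"delta_pos": [0, 0, 0], "dr": [0, 0, 0]}, {"delta_pos": [0, 0, 0], "dr": [0, 0, 0]}])

```text
time: 36.1
tool_pos: [0.4655, -0.1945, 0.2461]
tcp_rot: [-3.14, 0.002, 0.004]
wrist_force: [0.3, 0.8, 0.3]
width: 0.503
```

>>> carry_out(deltas=[{"delta_pos": [0, 0, 0], "dr": [0, 0, -0.1745]}, {"delta_pos": [0, 0, 0], "dr": [0, 0, -0.1745]}, {"delta_pos": [0, 0, 0], "dr": [0, 0, -0.1745]}, {"delta_pos": [0, 0, 0], "dr": [0, 0, -0.1745]}, {"delta_pos": [0, 0, 0], "dr": [0, 0, -0.1745]}, {"delta_pos": [0, 0, 0], "dr": [0, 0, -0.1745]}, {"delta_pos": [0, 0, 0], "dr": [0, 0, -0.1745]}, {"delta_pos": [0, 0, 0], "dr": [0, 0, -0.1745]}, {"delta_pos": [0, 0, 0], "dr": [0, 0, -0.1745]}, {"delta_pos": [0, 0, 0], "dr": [0, 0, 0]}])

```text
time: 37.35
tool_pos: [0.4668, -0.1934, 0.2473]
tcp_rot: [-2.221, -2.22, 0.0]
wrist_force: [-0.5, 1.4, 0.3]
width: 0.5
```

```bash
python3 w.py w14; python3 tray.py a10
python3 - <<'E'
from h import *
for n,c in (("scene",(320,130,520,280)),("side",(160,180,360,330))): save(n+"_z1",cam(n)[0],c,4)
E
```

```text
37.4 [ 0.4667 -0.1936  0.2474] [-2.223 -2.219  0.   ] 0.49871034679656984 [ 0.2 -0.4  0.5]
scene 824 [0.5715 0.2374 0.1683] rms mm 3.95 cost 0.004103192896901876
side 712 [0.5754 0.2372 0.1699] rms mm 2.89 cost 0.002171142824163732
[0.57343211 0.237298   0.1691232 ]
```

View pics/scene_z1.png

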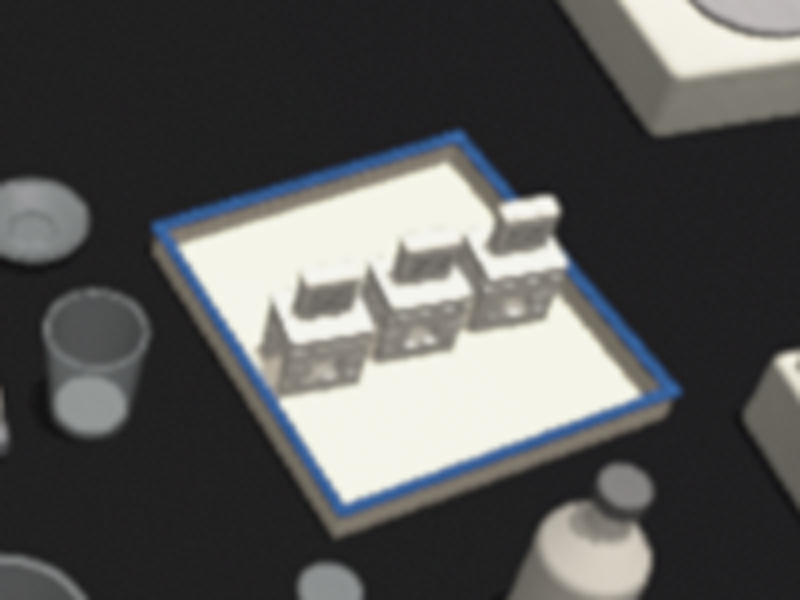

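View pics/side_z1.png

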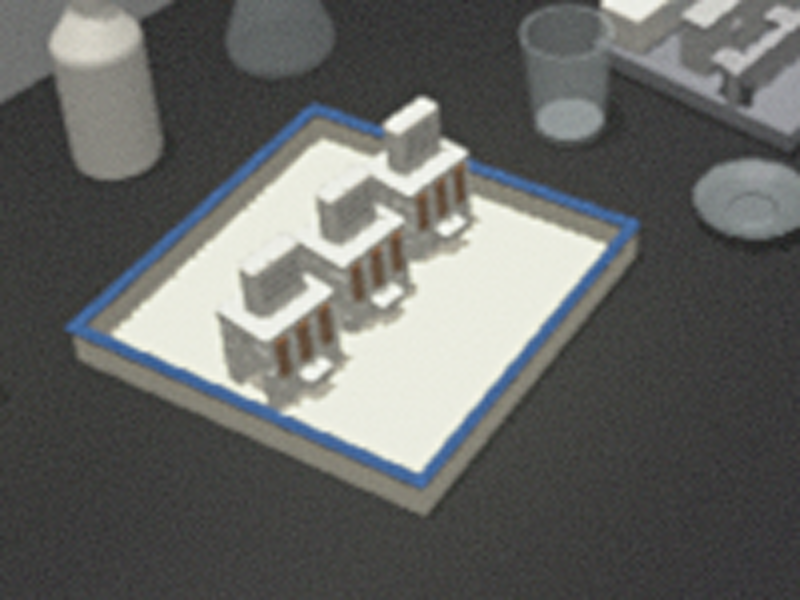

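View pics/w14.png

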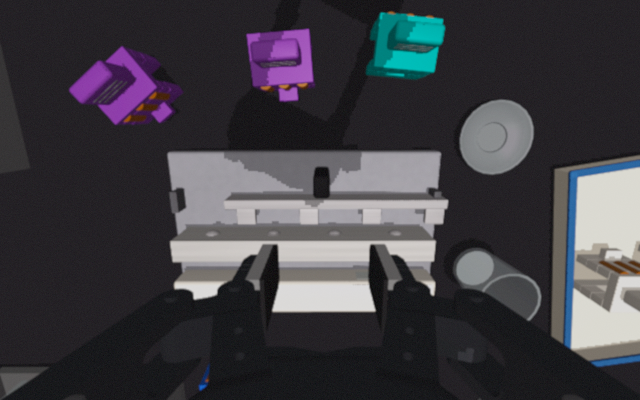

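>>> carry_out(deltas=[{"delta_pos": [-0.001, -0.002, 0.03], "dr": [0, 0, 0]}, {"delta_pos": [0, 0, 0.035], "dr": [0, 0, 0]}, {"delta_pos": [0, 0, 0.035], "dr": [0, 0, 0]}, {"delta_pos": [0, 0, 0.035], "dr": [0, 0, 0]}, {"delta_pos": [0, 0, 0.035], "dr": [0, 0, 0]}, {"delta_pos": [0, 0, 0.014], "dr": [0, 0, 0]}, {"delta_pos": [0, 0, 0], "dr": [0, 0, 0]}, {"delta_pos": [0, 0, 0], "dr": [0, 0, 0]}])

```text
time: 38.6
tool_pos: [0.4659, -0.1962, 0.0655]
tcp_rot: [2.22, 2.219, 0.001]
wrist_force: [-0.0, 0.8, -0.3]
width: 0.502
```

>>> carry_out(deltas=[{"delta_pos": [0, 0, 0], "dr": [0, 0, 0]}, {"delta_pos": [0, 0, 0], "dr": [0, 0, 0]}, {"delta_pos": [0, 0, 0], "dr": [0, 0, 0]}, {"delta_pos": [0, 0, 0], "dr": [0, 0, 0]}, {"delta_pos": [0, 0, 0], "dr": [0, 0, 0]}], grip=0, force=40)

```text
time: 39.22
tool_pos: [0.4657, -0.196, 0.0655]
tcp_rot: [2.22, 2.22, 0.001]
wrist_force: [-2.1, 1.2, 6.4]
width: 0.183
```

>>> carry_out(deltas=[{"delta_pos": [-0.009, 0, 0], "dr": [0, 0, 0]}, {"delta_pos": [-0.009, 0, 0], "dr": [0, 0, 0]}, {"delta_pos": [-0.009, 0, 0], "dr": [0, 0, 0]}, {"delta_pos": [-0.006, 0, 0], "dr": [0, 0, 0]}, {"delta_pos": [-0.003, 0, 0], "dr": [0, 0, 0]}, {"delta_pos": [0, 0, 0], "dr": [0, 0, 0]}])

```text
time: 39.98
tool_pos: [0.4658, -0.2322, 0.0655]
tcp_rot: [2.22, 2.219, 0.001]
wrist_force: [-0.4, 0.7, 6.5]
width: 0.178
```

>>> carry_out(deltas=[{"delta_pos": [-0.002, 0, 0], "dr": [0, 0, 0]}, {"delta_pos": [-0.002, 0, 0], "dr": [0, 0, 0]}, {"delta_pos": [0, 0, 0], "dr": [0, 0, 0]}])

```text
time: 40.35
tool_pos: [0.4658, -0.2355, 0.0655]
tcp_rot: [2.221, 2.22, 0.003]
wrist_force: [0.6, 2.8, 6.4]
width: 0.179
```

>>> carry_out(deltas=[{"delta_pos": [-0.002, 0, 0], "dr": [0, 0, 0]}, {"delta_pos": [-0.001, 0, 0], "dr": [0, 0, 0]}, {"delta_pos": [0, 0, 0], "dr": [0, 0, 0]}])

```text
time: 40.72
tool_pos: [0.4657, -0.2355, 0.0654]
tcp_rot: [-2.221, -2.218, -0.007]
wrist_force: [1.5, 13.9, 10.4]
width: 0.181
```

>>> carry_out(deltas=[{"delta_pos": [-0.002, 0, 0], "dr": [0, 0, 0]}, {"delta_pos": [0, 0, 0], "dr": [0, 0, 0]}])

```text
time: 40.98
tool_pos: [0.4657, -0.2356, 0.0655]
tcp_rot: [-2.22, -2.216, -0.011]
wrist_force: [1.4, 21.6, 13.2]
width: 0.177
```

>>> carry_out(deltas=[{"delta_pos": [0.003, 0, 0], "dr": [0, 0, 0]}, {"delta_pos": [0, 0, 0], "dr": [0, 0, 0]}, {"delta_pos": [0, 0, 0], "dr": [0, 0, 0]}, {"delta_pos": [0, 0, 0], "dr": [0, 0, 0]}], grip=0.6)

```text
time: 41.48
tool_pos: [0.4645, -0.238, 0.0639]
tcp_rot: [-2.222, -2.22, 0.0]
wrist_force: [-0.6, -1.0, 0.4]
width: 0.596
```

>>> carry_out(deltas=[{"delta_pos": [0, 0, -0.035], "dr": [0, 0, 0]}, {"delta_pos": [0, 0, -0.04], "dr": [0, 0, 0]}, {"delta_pos": [0, 0, -0.04], "dr": [0, 0, 0]}, {"delta_pos": [0, 0, -0.04], "dr": [0, 0, 0]}, {"delta_pos": [0, 0, 0], "dr": [0, 0, 0]}, {"delta_pos": [0, 0, 0], "dr": [0, 0, 0]}, {"delta_pos": [0, 0, 0], "dr": [0, 0, 0]}])

```text
time: 42.35
tool_pos: [0.4635, -0.2371, 0.217]
tcp_rot: [-2.22, -2.219, 0.001]
wrist_force: [0.1, -0.8, -0.1]
width: 0.599
```

```bash
python3 w.py w15; python3 tray.py a11
python3 - <<'E'
from h import *
z=np.load("pics/w15.npz"); C=(z["f"],z["K"],z["R"],z["t"])
print(proj([[.4652,-.2358,.095],[.4652,-.1958,.095]],C))
E
```

```text
42.4 [ 0.4635 -0.2371  0.2171] [-2.220e+00 -2.219e+00  1.000e-03] 0.6017125540210829 [-0.4  0.5 -0.5]
scene 826 [0.5715 0.2374 0.1685] rms mm 3.96 cost 0.0041298936244341476
side 709 [0.5754 0.2372 0.1701] rms mm 2.87 cost 0.002144343558170946
[0.57344482 0.23731252 0.16928039]
[[325.41285186 199.55245268]
 [372.5060042  199.51607733]]
```

View pics/w15.png

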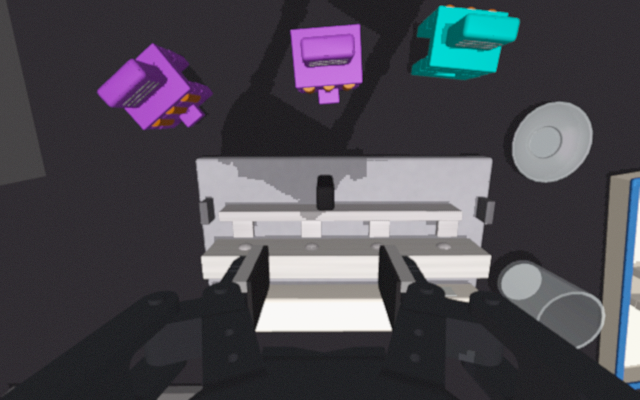

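View pics/side_a11.png

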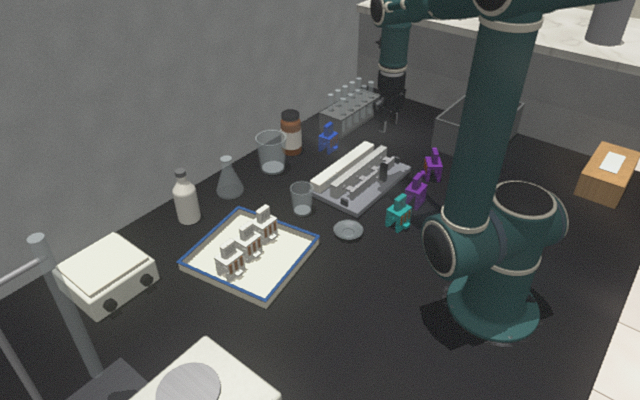

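```bash
python3 -c "
from workcell import bot
print(bot.finish_job())"
```

```text
the job is handed in; nothing more can be done
None
```

The job is handed in at about 42 s of the 208 s. `finish_job` gives no verdict, so what follows rests on my own checks.

**What I did**
- I slid the locking bar to its far stop; the force rose to about 20 N with the grip no longer moving.
- I pulled the three cassettes that were on the rail (dock y = +102, +34 and -102 mm; the station at -34 mm was empty) and stood them in a row on the tray floor.
- I then slid the bar back to its locked stop, 40.3 mm from the far stop.

**Last checks**
- All three cassettes stand upright in the tray, apart from each other and from the walls.
- The rail is empty and the bar's tabs are back over the stations.
- The beaker and the dish look untouched.
- The gripper is open and clear of everything.

**Disagreements**
- The scene and side cameras differ by about 4 mm in the tray's x, which is well inside the placing margins.
- The tray was knocked by about 9 mm as I pulled the third cassette. I measured it again before placing that one.
- My first two-camera estimate of the bar's grip was off by 5–10 mm. I used the wrist camera's estimate instead.

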